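# Lay out the tiles and poise the stamp

### The job

Complete the row of tiles on the white tray: lay the blue tile in the blue-outlined place and the loose green tile in the empty green-outlined place, each flat and square in its outline, leaving the middle tile alone. Then take the red-handled stamp out of the wicker bin, carry it high over the mug and the jar without knocking them, and finish still holding it level and still about a centimetre above the blue tile, centred on it and square with it, so that I can check the position before pressing; it must never touch the tile.

Things in the scene. Friction and masses are not known exactly. Their poses are not given: they have to be found in the camera images.
- tray: White tray, fixed, 230 (its x) x 120 (its y) x 11 mm high. Origin under its centre, on the table. Its inner floor is 6 mm above the origin; the rim is 5 mm wide and 11 mm high. Three outlined places, 58 x 44 mm, lie in a row along its x, 68 mm apart: blue outline at +x, green in the middle (already filled), green at -x.
- place_blue (a point): Centre of the blue-outlined place, on the tray's inner floor (6 mm above the table); axes as the tray's. A tile lies in it with its long side along the tray's x.
- place_plain (a point): Centre of the empty green-outlined place, on the tray's inner floor (6 mm above the table); axes as the tray's.
- tile_blue: Loose blue wooden tile, 50 (x) x 34 (y) x 14 mm (z), 15 to 30 g. Origin at the centre of its underside. Starts flat on the table between the bin and the mug and jar.
- tile_blue_top (a point): Centre of the blue tile's top face, 14 mm above its underside; axes as the tile's.
- tile_plain: Loose green wooden tile of the same size, origin at the centre of its underside. Starts flat on the table near the blue one.
- tile_mid: Green tile of the same size that already lies in the tray's middle place; leave it there.
- stamp: Hand stamp standing upright in the wicker bin, 60 to 130 g. Base block 50 (x) x 34 (y) x 22 mm high; above it a flat red handle 36 (x) x 16 mm thick (y) that runs from 22 to 80 mm above the underside, to be pinched across its 16 mm. Origin at the centre of the underside.
- stamp_foot (a point): Centre of the stamp's underside (its printing face); axes as the stamp's.
- bin: Open wicker-look plastic bin, fixed, 130 x 130 mm, 50 mm high, walls and floor 5 mm thick. Origin under its centre.
- mug: Navy ceramic mug, loose, outer radius 38 mm at the rim, 95 mm high, handle pointing towards the robot (-x) and reaching about 70 mm from the axis. Stands between the loose tiles and the tray. Origin at the centre of its underside.
- jar: Clear glass jar of rubber bands, open, loose, radius 38 mm, 110 mm high. Stands between the loose tiles and the tray. Origin at the centre of its underside.
There are look-alikes about, which are no part of the job. What is shaped like the tile_plain but grey or pink is not meant.

How it is judged:
By the outcome, as a careful person would: the job done as asked, in the order asked, and still so for the second after the job is handed in, while the arm keeps its last pose, push and grip.
It also fails if it takes over 72 s, if anything falls off the work surface, if the arm or the gripper's body presses on something with over 40 N, if the wrist force passes 120 N, or if a joint passes its speed limit or range.

### The arm

A 6-joint arm with a two-finger parallel gripper is mounted at the origin on the work surface. World frame = base frame: x ahead of the robot, y to its left, z up, the work surface at z = 0. Lengths are in m, angles in rad, forces in N, time in s.
With the tool pointing down it reaches from about 0.325 to 0.775 m from the base axis. Payload 9.3 kg.
Tool frame: the origin (TCP) lies at the very end of the fingers, on their centre line; the grasp point (between the pads) lies arm.pinch_z behind it (arm.pinch_z is the distance from the TCP to the grasp point, in m); z points along the fingers, y is the line along which they close (so a half turn about z gives the same grasp; the last joint's range is limited). The gripper opens to 85 mm and grips with 20 to 120 N. Pads are 22 mm wide; open, the fingers measure 114 mm over their backs; the gripper's body (76 mm by 85 mm) begins 54 mm behind the grasp point. The pads swing forward as they close: fully open they stand 13 mm farther back than shut.
Start: joints at [-1.406, 0.259, 0.021, 1.334, 0, 1.418], TCP at [0.172, -0.522, 0.192] pointing down, gripper open.
Joint ranges: [-3.04, 3.04], [-0.91, 1.82], [-1.04, 1.36], [-1.92, 1.95], [-1.52, 1.45], [-3.14, 3.14]. Speed limits (rad/s): [2.22, 2.22, 2.79, 3.14, 3.14, 3.14].

### API

Orientations are given as [roll, pitch, yaw] about the fixed x, y, z axes, in that order (R = Rz(yaw) Ry(pitch) Rx(roll)).
In Python, from rig import telemetry, vision, ticket, regions_of, landmark_of, arm gives the robot as it stands.
- The arm moves only by the tool jog_arm, never from a script. Its argument "targets" is a list of rows, each a list of 3 entries, a list of its own where there are three numbers: the closure, from -1 (fully open) to 1 (shut), then the shift along the tool's x, y, z in cm, then the turn, a rotation vector about the tool's x, y, z in rad. In form: [[hand, [dx, dy, dz], [wx, wy, wz]], ...]. A call has 1 to 5 rows; each row shifts and turns the commanded pose from where the row before left it, along the tool's axes as they then stand; what a row does not reach is not made up. A row lasts 1/12 s, in which the tool goes at most 41.7 mm and 7.16 degrees, less where a joint would pass 70% of its speed; a pose out of reach is approached as far as the arm can. A call with a gripper value outside its range is refused whole. The fingers move at their own pace and stop on an object; "grip_force" is the grip in N (left out, the last holds). Time passes only in rows, so rows that do not move let the fingers close. It gives the time, the measured TCP pose, the force, the opening and the grip force at its end, in the units of the state.
- telemetry.get_state(): the state, without advancing time (a new reading comes with each control period).
- vision.capture(name): name is "scene" or "side" or "wrist"; returns a dict with "color" (480x640x3 uint8, red, green, blue), "fx", "fy", "cx", "cy" (pixels), "R" (3x3) and "t" (3): a world point X has camera coordinates R X + t. Camera axes: x right, y down, z forward; pixel columns grow to the right and rows downward; lengths in m; the calibration is good to about 2 mm. A picture is of the moment at which its call begins. There is no depth.
- ticket.finish_job(): hands the job in; it is judged then, once.
Trained networks look in a picture, given as the dict that the camera call returned (one of the last four; its "shot" number tells which), for a name from the list of things; names that differ only in an ending like _2 or _b are one class to them, and where a whole thing is asked for, a point or a joint stands for the part that bears it (a point fixed in the world has none). Each returns a list of dicts, best first, with "confidence" (0 to 1); they miss things now and then, are a little off and sometimes report something else, mostly with a low value. They report only what shows in the picture. A call takes as long as a camera call. They do not tell look-alikes from the thing itself.
- regions_of(picture, query): "mask" (480x640 bool, what is visible of it).
- landmark_of(picture, query): "xyz" ([x, y, z] in m, in world coordinates, good to about 4 mm: a listed point, or the origin of a listed thing).
The state is a dict: "t": time; "qpos": joint angles; "qd": joint speeds; "effort": joint torques, N m; "tool_pos": TCP position; "tcp_rot": TCP orientation; "wrist_force": force on the tool from outside, world axes, zero at the start; "moment": the same for the moment, N m; "width": opening from 0.0 (shut) to 1.0 (fully open); "grip_force": force on a finger pad.
Only numpy, scipy, OpenCV 4.12 (cv2) and the standard library are available. Lean on these libraries where they do the work, as an engineer would, in place of code of your own. Each camera call takes 0.05 s, during which the arm holds its last target. There are 200 camera calls.

## Working session

There is one attempt and no reset: what is moved stays moved. The work goes in short steps, Python scripts to look and compute and a tool call to move; the robot and the scene stay as the last step left them, time stands still between calls to the robot, and variables do not carry over. Pictures are saved under pics/ and viewed, at most 10 in all, crops included, and the job is handed in when it is done.

Besides the shell and the picture viewer there is one more tool, called after "Call:" in YAML: its name, and indented under it one key for each argument. jog_arm: Moves the arm, as the interface text tells. Its arguments: {"type":"object","properties":{"targets":{"type":"array"},"grip_force":{"type":"number"}},"required":["targets"]}

```bash
ls; mkdir -p pics
python3 - <<'E'
from rig import telemetry, vision, ticket, regions_of, landmark_of, arm
import cv2,numpy as np
print(arm.pinch_z, telemetry.get_state())
a=vision.capture("scene");b=vision.capture("side")
for n,p in(("scene",a),("side",b)):
    cv2.imwrite(f"pics/{n}0.png",p["color"][:,:,::-1])
    print(n,p["fx"],p["cx"],p["cy"],np.round(-p["R"].T@p["t"],3))
    for q in("tray","place_blue","place_plain","tile_blue","tile_plain","stamp","bin","mug","jar"):
        print(q,[(np.round(r["xyz"],3).tolist(),round(r["confidence"],2)) for r in landmark_of(p,q)][:5])
E
```

```text
pics
0.0187 {'t': 0.0, 'qpos': array([-1.40560285e+00,  2.59215049e-01,  2.07509401e-02,  1.33370857e+00,
       -2.37212612e-05,  1.41820942e+00]), 'qd': array([-0.00110372, -0.00054632, -0.00032661, -0.000852  , -0.00055788,
       -0.00219145]), 'effort': array([-2.95774051e-03, -5.55627823e+01,  3.44539726e+01,  1.35589385e-02,
       -1.93182514e-04,  1.18294179e-05]), 'tool_pos': array([ 0.1717904 , -0.52212358,  0.19134953]), 'tcp_rot': array([-3.14022869e+00, -1.85753197e-04,  3.17780278e-01]), 'wrist_force': array([1.41558152, 0.33830233, 0.51460236]), 'moment': array([0.02441456, 0.02792997, 0.03895477]), 'grip_force': 0.0, 'width': 0.9977248943193006}
scene 517.0317663857742 324.6768562888952 239.1867850158731 [ 0.959 -0.369  0.853]
tray [([0.549, -0.212, 0.001], 0.93), ([0.618, 0.137, 0.013], 0.57)]
place_blue [([0.615, -0.226, 0.004], 0.95)]
place_plain [([0.481, -0.2, 0.006], 0.59)]
tile_blue [([0.615, 0.135, 0.001], 0.89)]
tile_plain [([0.428, 0.133, 0.004], 0.88), ([0.286, 0.24, -0.002], 0.83), ([0.384, 0.212, 0.002], 0.64), ([0.357, 0.027, -0.003], 0.63), ([0.33, 0.136, -0.002], 0.54)]
stamp [([0.508, 0.33, 0.008], 0.7), ([0.513, 0.33, 0.005], 0.67)]
bin [([0.522, 0.32, 0.0], 0.67)]
mug [([0.631, 0.018, 0.001], 0.95), ([0.551, -0.213, 0.007], 0.67)]
jar [([0.467, 0.008, 0.004], 0.97), ([0.616, 0.138, 0.011], 0.44)]
side 618.5057968802441 320.48338255860847 249.3376375208377 [0.089 0.747 0.655]
tray [([0.546, -0.211, -0.0], 0.81)]
place_blue [([0.613, -0.227, 0.006], 0.6)]
place_plain [([0.482, -0.202, 0.005], 0.81)]
tile_blue []
tile_plain [([0.358, 0.028, -0.0], 0.89), ([0.389, 0.211, 0.001], 0.83), ([0.431, 0.133, -0.0], 0.75), ([0.328, 0.132, 0.002], 0.71), ([0.283, 0.236, 0.004], 0.64)]
stamp [([0.51, 0.33, 0.007], 0.9)]
bin [([0.526, 0.32, -0.001], 0.69)]
mug [([0.632, 0.022, -0.002], 0.88)]
jar [([0.468, 0.007, -0.002], 0.76)]
```

View pics/scene0.png

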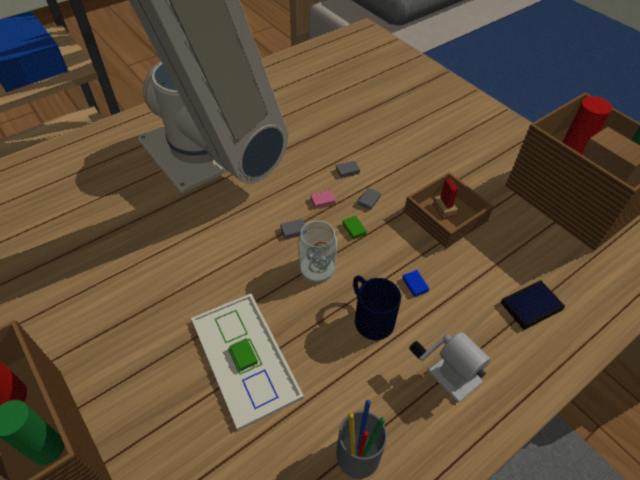

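View pics/side0.png

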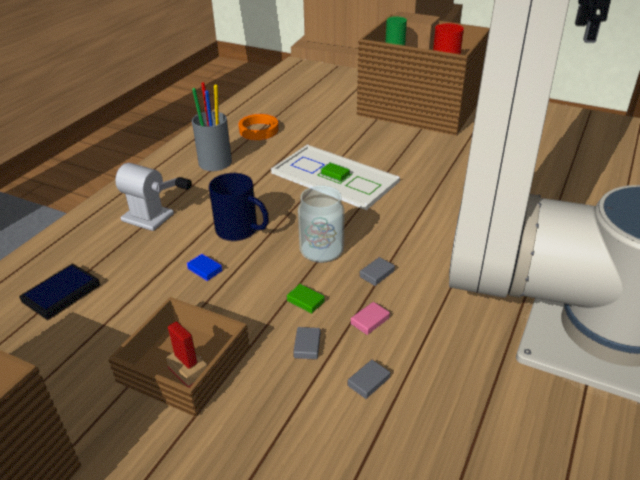

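The loose green tile is at scene (354,227) and side (306,298). Things it could be mistaken for:
- grey tiles at (347,169), (369,198) and (293,228)
- pink tile at (323,199)
- green tile already in the tray at (244,355)

The blue tile is at (416,283), and the dark slab at (533,304) is not it. The stamp is in the small bin at (448,200). The red cylinders in the large baskets are not it. Next I fit the silhouettes to get poses.

```bash
cat > h.py <<'E'
from rig import telemetry, vision, ticket, regions_of, landmark_of, arm
import cv2,numpy as np
from scipy.optimize import minimize
HUE={"green":(45,75,120,60),"blue":(110,130,150,90),"red":(None,)}
def cmask(p,c):
    h=cv2.cvtColor(p["color"],cv2.COLOR_RGB2HSV).astype(int)
    H,S,V=h[...,0],h[...,1],h[...,2]
    if c=="green":return (H>45)&(H<75)&(S>130)&(V>50)
    if c=="blue":return (H>108)&(H<130)&(S>150)&(V>95)
    if c=="red":return ((H<6)|(H>174))&(S>150)&(V>60)
    if c=="white":return (S<45)&(V>130)
def proj(p,X):
    c=X@p["R"].T+p["t"]
    return c[:,:2]/c[:,2:]*p["fx"]+[p["cx"],p["cy"]]
def box(x,y,yaw,lx,ly,z0,z1):
    c,s=np.cos(yaw),np.sin(yaw)
    return np.array([[x+c*a*lx/2-s*b*ly/2,y+s*a*lx/2+c*b*ly/2,z] for a in(-1,1) for b in(-1,1) for z in(z0,z1)])
def pick(p,col,near):
    """component of the colour mask nearest a world point"""
    m=cmask(p,col).astype(np.uint8); u=proj(p,np.array([near]))[0]
    n,l,s,ce=cv2.connectedComponentsWithStats(m)
    k=min((i for i in range(1,n) if s[i,4]>25),key=lambda i:np.hypot(*(ce[i]-u)))
    m=(l==k).astype(np.uint8)
    ct,_=cv2.findContours(m,0,2); return cv2.drawContours(m*0,ct,-1,1,-1)
def fit(ms,x0,lx,ly,z0,z1,free_z=False):
    """ms: list of (picture, mask); IoU fit of a box silhouette -> x,y,yaw,(dz), cost"""
    K=4; rs=[]
    for p,m in ms:
        ys,xs=np.nonzero(m); a,b=xs.min()-25,ys.min()-25; w,h=np.ptp(xs)+50,np.ptp(ys)+50
        M=np.array([[1,0,-a],[0,1,-b]],float)
        g=cv2.warpAffine(m.astype(np.float32),M,(int(w),int(h)))
        g=cv2.resize(g,None,fx=K,fy=K,interpolation=cv2.INTER_LINEAR)>.5
        rs.append((p,g,a,b))
    def cost(v):
        t=0; dz=v[3] if free_z else 0
        for p,g,a,b in rs:
            uv=(proj(p,box(*v[:3],lx,ly,z0+dz,z1+dz))-[a,b]+.5)*K-.5
            im=np.zeros(g.shape,np.uint8)
            cv2.fillConvexPoly(im,cv2.convexHull((uv*16).round().astype(np.int32)),1,shift=4)
            t+=1-(g&(im>0)).sum()/max(1,(g|(im>0)).sum())
        return t/len(rs)
    best=None
    for dy in ([0] if x0[2] is not None else np.arange(-1.5,1.5,.3)):
        v=np.array([x0[0],x0[1],(x0[2] or 0)+dy]+([0] if free_z else []))
        S=np.vstack([v]+[v+e for e in np.diag([.008,.008,.2]+([.004] if free_z else []))])
        r=minimize(cost,v,method="Nelder-Mead",options=dict(initial_simplex=S,xatol=1e-4,fatol=1e-5))
        if best is None or r.fun<best.fun:best=r
    return np.round(best.x,4),round(best.fun,3)
E
python3 - <<'E'
from h import *
a=vision.capture("scene");b=vision.capture("side")
for n,col,xy,l in(("blue","blue",(.615,.135),(.05,.034,0,.014)),("plain","green",(.43,.133),(.05,.034,0,.014)),("mid","green",(.548,-.213),(.05,.034,.006,.02)),("handle","red",(.51,.33),(.036,.016,.027,.085))):
    ms=[(p,pick(p,col,(*xy,(l[2]+l[3])/2))) for p in(a,b)]
    for s in([ms[0]],[ms[1]],ms):print(n,fit(s,(*xy,None),*l),s[0][1].sum())
m=pick(a,"white",(.548,-.213,.01));print("tray",fit([(a,m)],(.548,-.213,-.19),.23,.12,0,.011),m.sum())
for p in(a,b):
    r=regions_of(p,"bin")
    print("bin",[fit([(p,r[0]["mask"])],(.523,.32,None),.13,.13,0,.05)] if r else 0)
s=a["color"][170:310,320:500,::-1]
cv2.imwrite("pics/crop1.png",cv2.resize(s,None,fx=4,fy=4,interpolation=2))
E
```

```text
blue (array([ 0.6144,  0.1411, -0.4237]), np.float64(0.312)) 331
blue (array([ 0.6187,  0.1393, -0.3305]), np.float64(0.154)) 537
blue (array([ 0.6173,  0.1398, -0.33  ]), np.float64(0.24)) 331
plain (array([ 0.43  ,  0.1338, -0.3113]), np.float64(0.221)) 303
plain (array([ 0.4343,  0.1335, -0.2331]), np.float64(0.158)) 635
plain (array([ 0.4325,  0.1337, -0.2468]), np.float64(0.194)) 303
mid (array([ 0.5455, -0.2169, -0.2038]), np.float64(0.151)) 535
mid (array([ 0.5478, -0.2141, -0.3297]), np.float64(0.203)) 327
mid (array([ 0.5489, -0.2175, -0.1867]), np.float64(0.183)) 535
handle (array([ 0.5104,  0.3351, -0.7949]), np.float64(0.532)) 167
handle (array([ 0.5107,  0.331 , -0.4783]), np.float64(0.124)) 797
handle (array([0.5107, 0.3312, 2.6587]), np.float64(0.351)) 167
tray (array([ 0.5449, -0.2145, -0.1691]), np.float64(0.031)) 8091
bin [(array([ 0.5237,  0.3195, -0.0014]), np.float64(0.173))]
bin [(array([0.5243, 0.3221, 0.009 ]), np.float64(0.156))]
```

View pics/crop1.png

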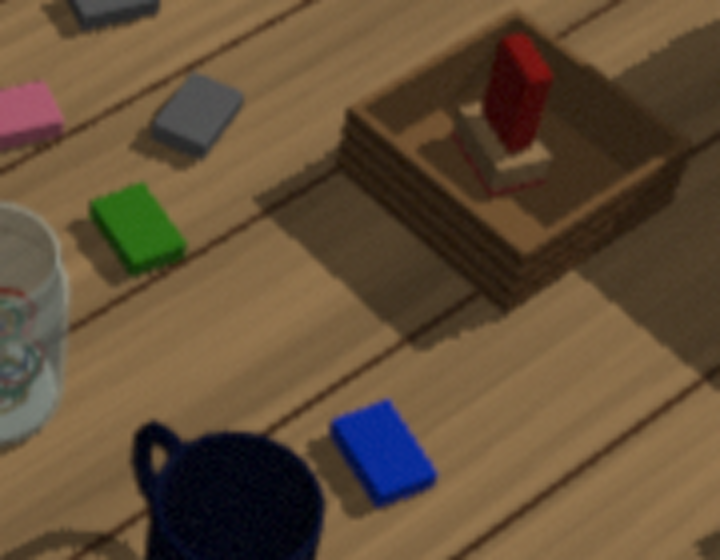

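The crop confirms it: blue tile at (383,453) in the crop, green tile at (138,228), and the grey and pink tiles lie apart from them. The stamp's handle is at (518,90). Next is a small planner, then a move past the tray for a wrist view.

```bash
cat >> h.py <<'E'
from scipy.spatial.transform import Rotation as Ro
def plan(wps,step=.04,turn=.12,start=None):
    """wps: list of (x,y,z,yaw) tool-down; prints rows (count x [cm],[rad]) in tool axes"""
    s=telemetry.get_state(); P=np.array(s["tool_pos"]);R=Ro.from_euler("xyz",s["tcp_rot"])
    for x,y,z,yaw in wps:
        T=np.array([x,y,z]); E=Ro.from_euler("xyz",[np.pi,0,yaw])
        w=(R.inv()*E).as_rotvec(); n=int(np.ceil(max(np.linalg.norm(T-P)/step,np.linalg.norm(w)/turn,1)))
        d=(T-P)/n; print("to",(x,y,z,yaw),"n",n)
        for i in range(n):
            t=np.round(R.inv().apply(d)*100,2); v=np.round(w/n,3)
            print([t.tolist(),v.tolist()]); R=R*Ro.from_rotvec(v); 
        P=T
E
python3 -c "
from h import *
plan([(.48,-.24,.25,1.7),(.61,.13,.2,2.82)])"
```

```text
to (0.48, -0.24, 0.25, 1.7) n 12
[[3.17, -1.43, -0.48], [0.0, -0.0, -0.115]]
[[3.32, -1.06, -0.48], [0.0, -0.0, -0.115]]
[[3.42, -0.67, -0.48], [0.0, -0.0, -0.115]]
[[3.47, -0.28, -0.48], [0.0, -0.0, -0.115]]
[[3.48, 0.12, -0.48], [0.0, -0.0, -0.115]]
[[3.44, 0.52, -0.48], [0.0, -0.0, -0.115]]
[[3.36, 0.92, -0.48], [0.0, -0.0, -0.115]]
[[3.23, 1.29, -0.48], [0.0, -0.0, -0.115]]
[[3.06, 1.66, -0.48], [0.0, -0.0, -0.115]]
[[2.85, 2.0, -0.48], [0.0, -0.0, -0.115]]
[[2.61, 2.31, -0.48], [0.0, -0.0, -0.115]]
[[2.32, 2.6, -0.48], [0.0, -0.0, -0.115]]
to (0.61, 0.13, 0.2, 2.82) n 10
[[3.51, 1.76, 0.5], [0.0, 0.0, -0.112]]
[[3.29, 2.14, 0.5], [0.0, 0.0, -0.112]]
[[3.03, 2.49, 0.5], [0.0, 0.0, -0.112]]
[[2.73, 2.82, 0.5], [0.0, 0.0, -0.112]]
[[2.4, 3.1, 0.5], [0.0, 0.0, -0.112]]
[[2.04, 3.35, 0.5], [0.0, 0.0, -0.112]]
[[1.65, 3.56, 0.5], [0.0, 0.0, -0.112]]
[[1.24, 3.72, 0.5], [0.0, 0.0, -0.112]]
[[0.82, 3.84, 0.5], [0.0, 0.0, -0.112]]
[[0.38, 3.9, 0.5], [0.0, 0.0, -0.112]]
```

Call:
jog_arm:
  targets:
    - [-1,[3.2,-1.4,-0.5],[0,0,-0.115]]
    - [-1,[3.3,-1.1,-0.5],[0,0,-0.115]]
    - [-1,[3.4,-0.7,-0.5],[0,0,-0.115]]
    - [-1,[3.5,-0.3,-0.5],[0,0,-0.115]]
    - [-1,[3.5,0.1,-0.5],[0,0,-0.115]]

```text
t: 1.62
tool_pos: [0.3008, -0.4027, 0.2173]
tcp_rot: [3.141, 0.0, 0.898]
wrist_force: [-0.1, -0.4, 0.5]
width: 1.001
grip_force: 0.0
```

Call:
jog_arm:
  targets:
    - [-1,[3.4,0.5,-0.5],[0,0,-0.115]]
    - [-1,[3.4,0.9,-0.5],[0,0,-0.115]]
    - [-1,[3.2,1.3,-0.5],[0,0,-0.115]]
    - [-1,[3.1,1.7,-0.5],[0,0,-0.115]]
    - [-1,[2.8,2.0,-0.5],[0,0,-0.115]]

```text
t: 2.03
tool_pos: [0.4294, -0.2852, 0.2425]
tcp_rot: [3.141, 0.0, 1.474]
wrist_force: [-0.2, -0.3, -0.6]
width: 1.002
grip_force: 0.0
```

Call:
jog_arm:
  targets:
    - [-1,[2.6,2.3,-0.5],[0,0,-0.115]]
    - [-1,[2.3,2.6,-0.5],[0,0,-0.115]]
    - [-1,[0,0,0],[0,0,0]]
    - [-1,[0,0,0],[0,0,0]]

```text
t: 2.37
tool_pos: [0.4807, -0.2385, 0.252]
tcp_rot: [3.142, 0.0, 1.701]
wrist_force: [-0.6, -0.1, 0.0]
width: 1.004
grip_force: 0.0
```

Run:
```python
from h import *
w=vision.capture("wrist");s=telemetry.get_state();print(s["t"],s["tool_pos"],s["tcp_rot"])
cv2.imwrite("pics/w1.png",w["color"][:,:,::-1])
R=Ro.from_euler("xyz",s["tcp_rot"]);c=-w["R"].T@w["t"];print("cam in tool",R.inv().apply(c-s["tool_pos"]),"axes",R.inv().as_matrix()@w["R"].T)
for q in("tray","place_blue","place_plain","tile_mid"):print(q,[(np.round(r["xyz"],4).tolist(),round(r["confidence"],2)) for r in landmark_of(w,q)][:3])
```

```text
2.4167 [ 0.47985684 -0.23937006  0.25180347] [-3.14122059e+00  1.39598742e-05  1.69848007e+00]
cam in tool [ 0.06884179  0.00216325 -0.18131158] axes [[ 2.76779067e-03 -9.63064712e-01 -2.69255827e-01]
 [ 9.99996155e-01  2.71097082e-03  5.82864637e-04]
 [ 1.68608325e-04 -2.69256405e-01  9.63068513e-01]]
tray [([0.5478, -0.2139, -0.0014], 0.95)]
place_blue [([0.6163, -0.227, 0.0004], 0.92)]
place_plain [([0.4809, -0.202, 0.0016], 0.75)]
tile_mid [([0.55, -0.2123, 0.0102], 0.92)]
```

View pics/w1.png

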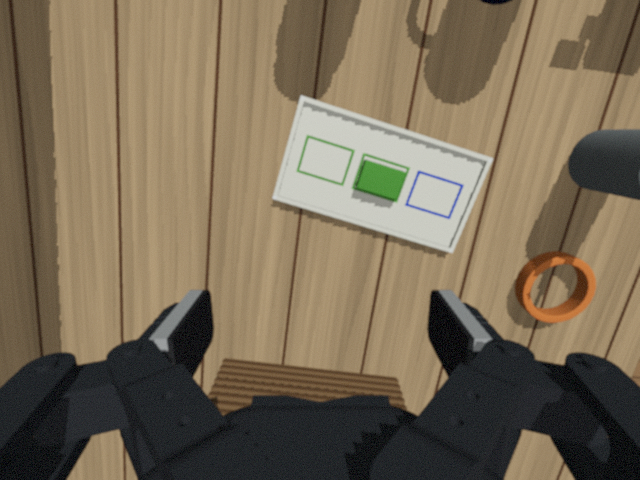

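The wrist view shows the tray with empty green outline at (326,160), mid tile at (381,180) and blue outline at (435,195). I'll fit the outlines from all three cameras.

```bash
cat >> h.py <<'E'
def outline(p,kind,near,r=26):
    """filled outline mask around a predicted centre"""
    h=p["color"].astype(int); u=proj(p,np.array([near]))[0]
    d=(h[...,2]-h[...,0]>25) if kind=="blue" else (h[...,1]-np.maximum(h[...,0],h[...,2])>20)
    m=np.zeros(d.shape,np.uint8)
    cv2.fillConvexPoly(m,cv2.convexHull(proj(p,box(near[0],near[1],-.19,.07,.056,.006,.006)).round().astype(np.int32)),1)
    m&=d.astype(np.uint8); pts=cv2.findNonZero(m); o=m*0
    cv2.fillConvexPoly(o,cv2.convexHull(pts),1); return o
E
python3 - <<'E'
from h import *
P={n:vision.capture(n) for n in("wrist","scene","side")}
for k,xy in(("blue",(.615,-.227)),("green",(.481,-.201))):
  for n,p in P.items():
    m=outline(p,k,(*xy,.006)); print(k,n,fit([(p,m)],(*xy,-.19),.0595,.0455,.006,.006),m.sum())
for n in("wrist","scene"):
    p=P[n];m=pick(p,"white",(.548,-.213,.01));print("tray",n,fit([(p,m)],(.548,-.213,-.19),.23,.12,0,.011),m.sum())
plan([(.60,.12,.2,2.82)])
E
```

```text
blue wrist (array([ 0.6167, -0.2249, -0.1715]), np.float64(0.025)) 1882
blue scene (array([ 0.6156, -0.2265, -0.1782]), np.float64(0.029)) 905
blue side (array([ 0.6173, -0.2252, -0.1727]), np.float64(0.092)) 370
green wrist (array([ 0.4825, -0.2021, -0.1633]), np.float64(0.049)) 1967
green scene (array([ 0.4812, -0.2034, -0.1515]), np.float64(0.034)) 703
green side (array([ 0.4833, -0.2026, -0.159 ]), np.float64(0.061)) 407
tray wrist (array([ 0.5495, -0.2134, -0.1685]), np.float64(0.012)) 20968
tray scene (array([ 0.5449, -0.2146, -0.1741]), np.float64(0.03)) 8116
to (0.6, 0.12, 0.2, 2.82) n 10
[[3.43, 1.65, 0.52], [-0.0, -0.0, -0.112]]
[[3.22, 2.02, 0.52], [-0.0, -0.0, -0.112]]
[[2.97, 2.37, 0.52], [-0.0, -0.0, -0.112]]
[[2.69, 2.69, 0.52], [-0.0, -0.0, -0.112]]
[[2.37, 2.97, 0.52], [-0.0, -0.0, -0.112]]
[[2.03, 3.22, 0.52], [-0.0, -0.0, -0.112]]
[[1.65, 3.42, 0.52], [-0.0, -0.0, -0.112]]
[[1.26, 3.59, 0.52], [-0.0, -0.0, -0.112]]
[[0.85, 3.71, 0.52], [-0.0, -0.0, -0.112]]
[[0.43, 3.78, 0.52], [-0.0, -0.0, -0.112]]
```

Call:
jog_arm:
  targets:
    - [-1,[3.4,1.7,0.5],[0,0,-0.112]]
    - [-1,[3.2,2.0,0.5],[0,0,-0.112]]
    - [-1,[3.0,2.4,0.5],[0,0,-0.112]]
    - [-1,[2.7,2.7,0.5],[0,0,-0.112]]
    - [-1,[2.4,3.0,0.5],[0,0,-0.112]]

```text
t: 3.18
tool_pos: [0.5406, -0.0579, 0.2269]
tcp_rot: [3.141, 0.0, 2.262]
wrist_force: [0.6, -0.4, 1.0]
width: 1.004
grip_force: 0.0
```

Call:
jog_arm:
  targets:
    - [-1,[2.0,3.2,0.5],[0,0,-0.112]]
    - [-1,[1.7,3.4,0.5],[0,0,-0.112]]
    - [-1,[1.3,3.6,0.5],[0,0,-0.112]]
    - [-0.4,[0.9,3.7,0.5],[0,0,-0.112]]
    - [-0.4,[0.4,3.8,0.5],[0,0,-0.112]]

```text
t: 3.6
tool_pos: [0.6, 0.1232, 0.2019]
tcp_rot: [3.142, 0.0, 2.822]
wrist_force: [0.4, -0.1, 0.2]
width: 0.753
grip_force: 0.0
```

Call:
jog_arm:
  targets:
    - [-0.4,[0,0,0],[0,0,0]]
    - [-0.4,[0,0,0],[0,0,0]]
    - [-0.4,[0,0,0],[0,0,0]]

```text
t: 3.85
tool_pos: [0.5997, 0.1213, 0.2019]
tcp_rot: [-3.141, -0.0, 2.817]
wrist_force: [0.9, 0.4, -1.2]
width: 0.702
grip_force: 0.0
```

Run:
```python
from h import *
w=vision.capture("wrist");s=telemetry.get_state();print(s["t"],s["tool_pos"],s["tcp_rot"],s["width"])
cv2.imwrite("pics/w2.png",w["color"][:,:,::-1])
for n,col,xy,l in(("blue","blue",(.617,.14),(.05,.034,0,.014)),("plain","green",(.4325,.134),(.05,.034,0,.014)),("handle","red",(.51,.331),(.036,.016,.027,.085))):
  try:
    m=pick(w,col,(*xy,(l[2]+l[3])/2)); print(n,fit([(w,m)],(*xy,None),*l),m.sum())
  except Exception as e:print(n,e)
```

```text
3.9 [0.59973694 0.12072473 0.20214547] [-3.14134585e+00  1.47765366e-04  2.81572195e+00] 0.6992251974412654
blue (array([ 0.6193,  0.139 , -0.2473]), np.float64(0.147)) 1380
plain (array([ 0.4358,  0.1337, -0.1451]), np.float64(0.191)) 1957
handle (array([0.5131, 0.3299, 0.0295]), np.float64(0.255)) 2427
```

View pics/w2.png

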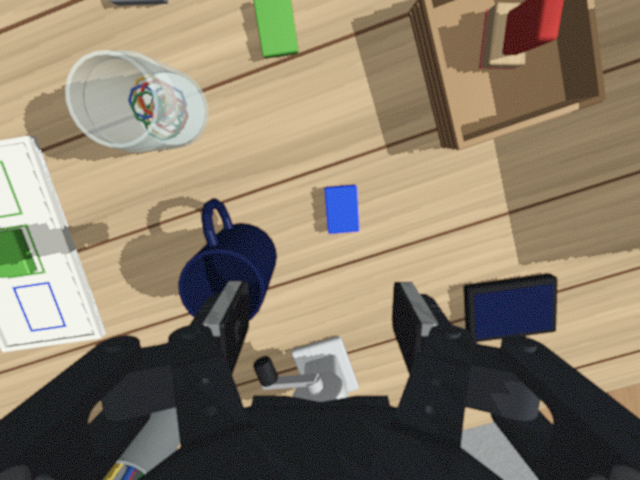

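The blue tile is at (342,208), clear of the mug's handle at (215,220). I'll refine its pose with looser thresholds and a top-face fit.

```bash
cat >> h.py <<'E'
def cmask(p,c):
    r,g,b=[p["color"][...,i].astype(int) for i in range(3)]
    if c=="white": 
        h=cv2.cvtColor(p["color"],cv2.COLOR_RGB2HSV); return (h[...,1]<45)&(h[...,2]>130)
    if c=="blue":return (b-np.maximum(r,g)>45)
    if c=="green":return (g-np.maximum(r,b)>22)
    if c=="red":return (r-np.maximum(g,b)>50)
E
python3 - <<'E'
from h import *
P={n:vision.capture(n) for n in("wrist","scene","side")}
for n,col,xy,l in(("blue","blue",(.617,.14),(.05,.034)),("plain","green",(.4325,.134),(.05,.034))):
  for k,w in P.items():
    m=pick(w,col,(*xy,.01));c=w["color"][m>0];print(n,k,m.sum(),np.percentile(c.max(1),[5,20,50,90]))
    for z in(0,.014):print("  ",fit([(w,m)],(*xy,None),*l,z,.014))
E
```

```text
blue wrist 1507 [192. 224. 226. 228.]
   (array([ 0.6187,  0.1393, -0.2413]), np.float64(0.069))
   (array([ 0.617 ,  0.1397, -0.242 ]), np.float64(0.036))
blue scene 396 [ 80. 134. 157. 159.]
   (array([ 0.6159,  0.14  , -0.3681]), np.float64(0.183))
   (array([ 0.6188,  0.1356, -0.2635]), np.float64(0.07))
blue side 577 [119.  178.4 210.  221.4]
   (array([ 0.6186,  0.1391, -0.2691]), np.float64(0.098))
   (array([ 0.6107,  0.1482, -0.2493]), np.float64(0.262))
plain wrist 2040 [148.95 188.   191.   194.  ]
   (array([ 0.4365,  0.1339, -0.1749]), np.float64(0.156))
   (array([ 0.4367,  0.134 , -0.1835]), np.float64(0.108))
plain scene 323 [ 57.   89.4 113.  115. ]
   (array([ 0.4297,  0.1342, -0.2938]), np.float64(0.169))
   (array([ 0.4352,  0.13  , -0.2146]), np.float64(0.108))
plain side 669 [ 87.  138.  144.  155.2]
   (array([ 0.4346,  0.1341, -0.1726]), np.float64(0.116))
   (array([ 0.4288,  0.1436, -0.2231]), np.float64(0.237))
```

```bash
python3 -c "
from h import *
plan([(.618,.139,.04,2.897),(.618,.139,.003,2.897)],step=.038)"
```

```text
to (0.618, 0.139, 0.04, 2.897) n 5
[[-0.22, 0.47, 3.25], [0.0, 0.0, -0.016]]
[[-0.23, 0.46, 3.25], [0.0, 0.0, -0.016]]
[[-0.24, 0.46, 3.25], [0.0, 0.0, -0.016]]
[[-0.25, 0.46, 3.25], [0.0, 0.0, -0.016]]
[[-0.25, 0.45, 3.25], [0.0, 0.0, -0.016]]
to (0.618, 0.139, 0.003, 2.897) n 1
[[0.0, -0.0, 3.7], [0.0, 0.001, -0.002]]
```

Call:
jog_arm:
  targets:
    - [-0.4,[-0.22,0.47,3.25],[0,0,-0.016]]
    - [-0.4,[-0.23,0.46,3.25],[0,0,-0.016]]
    - [-0.4,[-0.24,0.46,3.25],[0,0,-0.016]]
    - [-0.4,[-0.25,0.46,3.25],[0,0,-0.016]]
    - [-0.4,[-0.25,0.45,3.25],[0,0,-0.016]]

```text
t: 4.47
tool_pos: [0.6181, 0.1394, 0.0387]
tcp_rot: [3.141, 0.001, 2.896]
wrist_force: [0.9, -0.2, -0.5]
width: 0.699
grip_force: 0.0
```

Call:
jog_arm:
  targets:
    - [-0.4,[0,0,1.5],[0,0,0]]
    - [-0.4,[0,0,1.0],[0,0,0]]
    - [-0.4,[0,0,0],[0,0,0]]
    - [-0.4,[0,0,0],[0,0,0]]

```text
t: 4.8
tool_pos: [0.6182, 0.1397, 0.0152]
tcp_rot: [3.141, 0.001, 2.897]
wrist_force: [0.8, 0.4, -0.5]
width: 0.7
grip_force: 0.0
```

Run:
```python
from h import *
w=vision.capture("wrist");s=telemetry.get_state();print(s["t"],s["tool_pos"],s["tcp_rot"],s["width"])
cv2.imwrite("pics/w3.png",w["color"][:,:,::-1])
m=pick(w,"blue",(.618,.139,.014))
for z in(0,.014):print(fit([(w,m)],(.618,.139,-.245),.05,.034,z,.014),m.sum())
plan([(.618,.139,.003,2.897)])
```

```text
4.85 [0.61868598 0.13990995 0.01598792] [3.14097668e+00 1.87202864e-03 2.89684526e+00] 0.7011702547997495
(array([ 0.6189,  0.1394, -0.2419]), np.float64(0.078)) 5509
(array([ 0.6166,  0.1401, -0.2431]), np.float64(0.037)) 5509
to (0.618, 0.139, 0.003, 2.897) n 1
[[0.05, -0.11, 1.3], [0.001, 0.002, -0.0]]
```

View pics/w3.png

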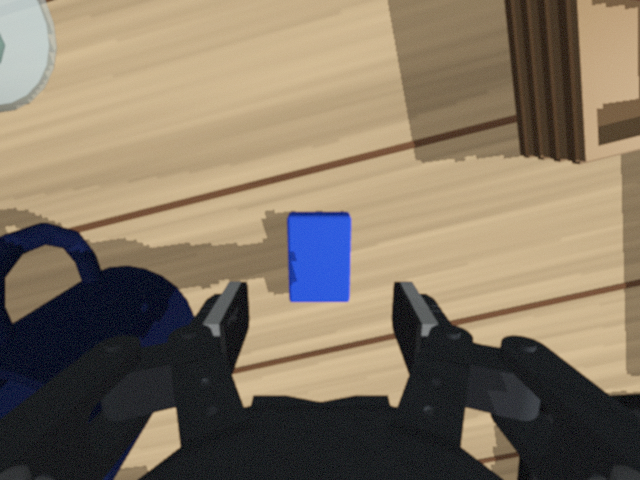

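The tile at (320,257) is centred between the fingers at (240,320) and (400,320). I'll descend and grip.

Call:
jog_arm:
  targets:
    - [-0.4,[0.05,0,0.9],[0,0,0]]
    - [-0.4,[0,0,0.3],[0,0,0]]
    - [1,[0,0,0],[0,0,0]]
    - [1,[0,0,0],[0,0,0]]
    - [1,[0,0,0],[0,0,0]]
  grip_force: 40

```text
t: 5.27
tool_pos: [0.6175, 0.1405, 0.0028]
tcp_rot: [3.141, 0.0, 2.898]
wrist_force: [0.4, -0.1, -0.2]
width: 0.284
grip_force: 0.0
```

Call:
jog_arm:
  targets:
    - [1,[0,0,0],[0,0,0]]
    - [1,[0,0,0],[0,0,0]]
    - [1,[0,0,0],[0,0,0]]
    - [1,[0,0,0],[0,0,0]]
    - [1,[0,0,0],[0,0,0]]

```text
t: 5.68
tool_pos: [0.6174, 0.1405, 0.0025]
tcp_rot: [3.142, -0.0, 2.898]
wrist_force: [0.5, 1.3, 1.1]
width: -0.002
grip_force: 0.0
```

Call:
jog_arm:
  targets:
    - [1,[0,0,-1.0],[0,0,0]]
    - [1,[0,0,-3],[0,0,0]]
    - [1,[0,0,0],[0,0,0]]

```text
t: 5.93
tool_pos: [0.6197, 0.1408, 0.0477]
tcp_rot: [3.14, 0.006, 2.898]
wrist_force: [1.8, -0.3, 1.3]
width: 0.003
grip_force: 0.0
```

Run:
```python
from h import *
w=vision.capture("wrist");s=telemetry.get_state();print(s["t"],s["tool_pos"],s["tcp_rot"],s["width"],s["grip_force"])
m=pick(w,"blue",(*s["tool_pos"][:2],s["tool_pos"][2]+.011));z=s["tool_pos"][2]-.003
r=fit([(w,m)],(*s["tool_pos"][:2],-.245),.05,.034,z+.014,z+.014);print(r,m.sum())
plan([(.618,.139,.2,2.897)],step=.038)
plan([(.6165,-.2254,.2,2.973)],step=.038)
```

```text
5.9833 [0.61933184 0.14071009 0.04600521] [3.13981009 0.00513155 2.89786971] -0.0024637978729085525 0.0
(array([ 0.6087,  0.142 , -0.2213]), np.float64(0.366)) 4141
to (0.618, 0.139, 0.2, 2.897) n 5
[[0.0, -0.03, -3.08], [0.0, 0.001, 0.0]]
[[0.0, -0.03, -3.08], [0.0, 0.001, 0.0]]
[[0.01, -0.03, -3.08], [0.0, 0.001, 0.0]]
[[0.01, -0.03, -3.08], [0.0, 0.001, 0.0]]
[[0.01, -0.03, -3.08], [0.0, 0.001, 0.0]]
to (0.6165, -0.2254, 0.2, 2.973) n 11
[[-0.79, -3.23, -1.4], [0.0, 0.0, -0.007]]
[[-0.76, -3.24, -1.4], [0.0, 0.0, -0.007]]
[[-0.74, -3.24, -1.4], [0.0, 0.0, -0.007]]
[[-0.72, -3.25, -1.4], [0.0, 0.0, -0.007]]
[[-0.69, -3.25, -1.4], [0.0, 0.0, -0.007]]
[[-0.67, -3.26, -1.4], [0.0, 0.0, -0.007]]
[[-0.65, -3.26, -1.4], [0.0, 0.0, -0.007]]
[[-0.63, -3.27, -1.4], [0.0, 0.0, -0.007]]
[[-0.6, -3.27, -1.4], [0.0, 0.0, -0.007]]
[[-0.58, -3.28, -1.4], [0.0, 0.0, -0.007]]
[[-0.56, -3.28, -1.4], [0.0, 0.0, -0.007]]
```

The fingers shut on nothing. I'll look at where the tile is now relative to them.

Run:
```python
from h import *
P={n:vision.capture(n) for n in("wrist","scene","side")}
ims=[]
for n,p in P.items():
    try:
        m=pick(p,"blue",(.618,.139,.01));print(n,m.sum(),[fit([(p,m)],(.618,.139,-.245),.05,.034,z,.014) for z in (0,.014)])
    except Exception as e: print(n,e)
    u=proj(p,np.array([[.618,.139,.02]]))[0].astype(int)
    a,b=np.clip(u[0]-65,0,510),np.clip(u[1]-70,0,340)
    ims.append(cv2.resize(p["color"][b:b+140,a:a+130,::-1],(266,287)))
cv2.imwrite("pics/c4.png",np.hstack(ims))
```

```text
wrist 4145 [(array([ 0.6184,  0.1393, -0.2442]), np.float64(0.085)), (array([ 0.6168,  0.1399, -0.2428]), np.float64(0.042))]
scene 398 [(array([ 0.6163,  0.1397, -0.3502]), np.float64(0.182)), (array([ 0.619 ,  0.1355, -0.2483]), np.float64(0.074))]
side 577 [(array([ 0.6186,  0.1392, -0.2852]), np.float64(0.099)), (array([ 0.6132,  0.1462, -0.362 ]), np.float64(0.267))]
```

View pics/c4.png

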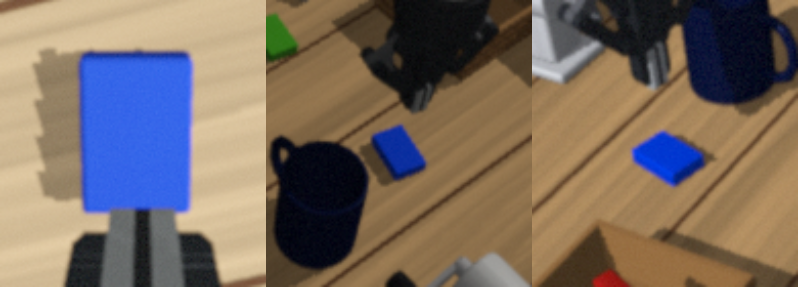

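Run:
```python
from h import *
s=telemetry.get_state();T=s["tool_pos"];print(s["qpos"],T)
for i,n in enumerate(("wrist","scene","side")):
    p=vision.capture(n)
    u=proj(p,np.array([[.618,.139,.02]]))[0].astype(int);a,b=np.clip(u[0]-65,0,510),np.clip(u[1]-70,0,340)
    for d in(0,.0187,.04):
        v=proj(p,np.array([T+[0,0,d]]))[0]; print(n,d,v.round(1),"crop",((v-[a,b])*2.05+[266*i,0]).round())
```

```text
[ 9.13214552e-02  4.72179498e-01 -4.08071069e-02  1.05785659e+00
 -4.10591685e-06  3.35110984e-01] [0.61719302 0.1404686  0.0425442 ]
wrist 0 [319.3 262.3] crop [138. 169.]
wrist 0.0187 [319.2 275.8] crop [138. 196.]
wrist 0.04 [319.1 294.9] crop [137. 236.]
scene 0 [419.1 271.9] crop [406. 129.]
scene 0.0187 [420.6 266.2] crop [409. 117.]
scene 0.04 [422.5 259.5] crop [413. 103.]
side 0 [201.2 250. ] crop [662. 123.]
side 0.0187 [199.6 240.8] crop [658. 104.]
side 0.04 [197.8 230. ] crop [655.  82.]
```

The tips appear about 35–40 mm above the reported TCP: in side they are at crop (655,82) against a projected (662,123). I'll measure that offset numerically.

Run:
```python
from h import *
s=telemetry.get_state();T=s["tool_pos"]
R=Ro.from_euler("xyz",s["tcp_rot"])
for n in("scene","side"):
    p=vision.capture(n);h=cv2.cvtColor(p["color"],cv2.COLOR_RGB2HSV).astype(int)
    for d in(.02,.03,.04,.05):
        for a in(-.011,.011):
            v=proj(p,np.array([T+R.apply([a,0,0])+[0,0,d]]))[0];print(n,d,a,v.round(1))
    m=h[...,1]<70
    v=proj(p,np.array([T+[0,0,.035]]))[0].astype(int)
    sub=m[v[1]-18:v[1]+18,v[0]-16:v[0]+16]
    print(v[0]-16,v[1]-18);print("\n".join("".join(".#"[x] for x in r) for r in sub.astype(int)))
```

```text
scene 0.02 -0.011 [423.5 270.3]
scene 0.02 0.011 [417.7 261.6]
scene 0.03 -0.011 [424.4 267.1]
scene 0.03 0.011 [418.5 258.5]
scene 0.04 -0.011 [425.3 264. ]
scene 0.04 0.011 [419.4 255.3]
scene 0.05 -0.011 [426.2 260.7]
scene 0.05 0.011 [420.2 252. ]
405 243
###.######################.#.###
##..#############.#.###.#####.##
####################...###.#.###
##############.####..##########.
.############.#.########.#....#.
..######.###.######.##########..
....#.#######################...
......###..#####.#####.#####....
.......##.###..##..#########....
........#####.##############....
..........###.#############.....
...........#.#.############.....
...........#####.#########......
..............#.##########......
............##############......
............###.#########.......
.............#.#########........
..............#.########........
...............#########........
...............########.........
................####............
................................
................................
................................
................................
...............
[... 1087 characters left out ...]
.......
........###.###########.........
..........#############.........
............##########..........
.............######.............
.............#####..............
..............####..............
................................
................................
................................
................................
................................
................................
................................
................................
................................
................................
................................
................................
................................
................................
................................
```

The tips really sit about 37 mm above the reading (closed), with no horizontal offset. So I need to go lower, in careful steps.

Call:
jog_arm:
  targets:
    - [-0.3,[0,0,0],[0,0,0]]
    - [-0.3,[0,0.1,0],[0,0,0]]
    - [-0.3,[0,0,0],[0,0,0]]
    - [-0.3,[0,0,0],[0,0,0]]
    - [-0.3,[0,0,3.0],[0,0,0]]

```text
t: 6.8
tool_pos: [0.6212, 0.1419, 0.0173]
tcp_rot: [3.139, 0.009, 2.898]
wrist_force: [1.3, -0.2, 0.3]
width: 0.652
grip_force: 0.0
```

Call:
jog_arm:
  targets:
    - [-0.3,[0,0,2],[0,0,0]]
    - [-0.3,[0,0,1],[0,0,0]]
    - [-0.3,[0,0,0.5],[0,0,0]]
    - [-0.3,[0,0,0],[0,0,0]]
    - [-0.3,[0,0,0],[0,0,0]]

```text
t: 7.22
tool_pos: [0.6181, 0.1415, -0.0218]
tcp_rot: [3.141, 0.001, 2.898]
wrist_force: [-0.4, 0.1, 0.2]
width: 0.65
grip_force: 0.0
```

Run:
```python
from h import *
P={n:vision.capture(n) for n in("wrist","scene","side")}
s=telemetry.get_state();print(s["t"],s["tool_pos"],s["tcp_rot"],s["width"],s["wrist_force"])
ims=[]
for n,p in P.items():
    u=proj(p,np.array([[.618,.139,.02]]))[0].astype(int);k=160 if n=="wrist" else 60
    u=np.clip(u,k,[640-k,480-k])
    ims.append(cv2.resize(p["color"][u[1]-k:u[1]+k,u[0]-k:u[0]+k,::-1],(266,266),interpolation=2))
cv2.imwrite("pics/c5.png",np.hstack(ims))
```

```text
7.3667 [ 0.61840153  0.14152483 -0.02131135] [3.14094252e+00 1.77831926e-03 2.89777676e+00] 0.6491294081025093 [-0.36994859  0.45239768  0.21111484]
```

View pics/c5.png

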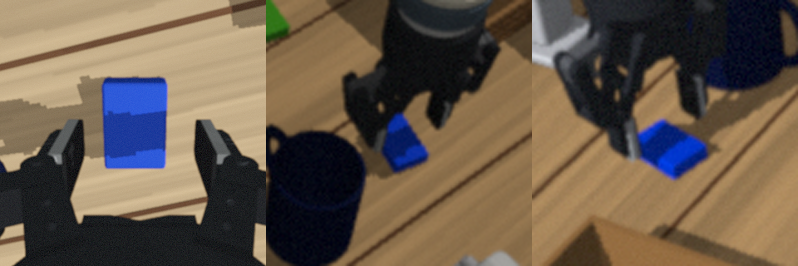

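Now the pads straddle the tile at about tip height 20 mm (wrist tile (135,122), pads at 80 and 197). I'll go another 13 mm down and grip.

Call:
jog_arm:
  targets:
    - [-0.3,[0,-0.15,0.6],[0,0,0]]
    - [-0.3,[0,0,0.4],[0,0,0]]
    - [-0.3,[0,0,0.3],[0,0,0]]
    - [-0.3,[0,0,0],[0,0,0]]

```text
t: 7.7
tool_pos: [0.6167, 0.1399, -0.0364]
tcp_rot: [-3.141, -0.001, 2.898]
wrist_force: [-0.1, -0.4, 0.3]
width: 0.647
grip_force: 0.0
```

Call:
jog_arm:
  targets:
    - [1,[0,0,0],[0,0,0]]
    - [1,[0,0,0],[0,0,0]]
    - [1,[0,0,0],[0,0,0]]
    - [1,[0,0,0],[0,0,0]]
    - [1,[0,0,0],[0,0,0]]
  grip_force: 40

```text
t: 8.12
tool_pos: [0.6174, 0.14, -0.0353]
tcp_rot: [3.141, 0.0, 2.898]
wrist_force: [-0.1, 0.3, 1.6]
width: 0.389
grip_force: 40.8
```

Call:
jog_arm:
  targets:
    - [1,[0,0,-1.5],[0,0,0]]
    - [1,[0,0,-3.5],[0,0,0]]
    - [1,[0,0,-4],[0,0,0]]
    - [1,[0,0,-4],[0,0,0]]
    - [1,[0,0,-3.5],[0,0,0]]

```text
t: 8.53
tool_pos: [0.6172, 0.1401, 0.1321]
tcp_rot: [3.141, 0.001, 2.898]
wrist_force: [2.2, 0.0, -1.2]
width: 0.379
grip_force: 40.6
```

Call:
jog_arm:
  targets:
    - [1,[0,0,-2],[0,0,0]]
    - [1,[0,0,0],[0,0,0]]
    - [1,[0,0,0],[0,0,0]]

```text
t: 8.78
tool_pos: [0.6177, 0.1401, 0.1505]
tcp_rot: [3.141, 0.002, 2.898]
wrist_force: [0.3, -1.1, -0.8]
width: 0.382
grip_force: 40.6
```

Run:
```python
from h import *
P={n:vision.capture(n) for n in("wrist","scene","side")}
s=telemetry.get_state();T=s["tool_pos"];print(s["t"],T,s["tcp_rot"],s["width"],s["grip_force"])
z=T[2]+.0353
for n,p in P.items():
    m=pick(p,"blue",(*T[:2],z+.01))
    print(n,m.sum(),[fit([(p,m)],(*T[:2],-.243),.05,.034,z+a,z+.014) for a in(0,.014)])
plan([(.6165,-.2254,.15,2.973)])
```

```text
8.9333 [0.6164508  0.13990732 0.14778398] [-3.14072189e+00 -2.57508959e-03  2.89773810e+00] 0.3818086411157475 40.55845320224762
wrist 9660 [(array([ 0.6206,  0.1399, -0.2437]), np.float64(0.044)), (array([ 0.618 ,  0.1405, -0.2429]), np.float64(0.054))]
scene 357 [(array([ 0.6246,  0.1464, -0.9738]), np.float64(0.378)), (array([ 0.623 ,  0.1369, -0.3189]), np.float64(0.305))]
side 481 [(array([ 0.6117,  0.1341, -0.8536]), np.float64(0.268)), (array([ 0.5999,  0.1472, -0.8986]), np.float64(0.266))]
to (0.6165, -0.2254, 0.15, 2.973) n 10
[[-0.88, -3.54, -0.02], [-0.0, -0.0, -0.008]]
[[-0.85, -3.55, -0.02], [-0.0, -0.0, -0.008]]
[[-0.83, -3.56, -0.02], [-0.0, -0.0, -0.008]]
[[-0.8, -3.57, -0.02], [-0.0, -0.0, -0.008]]
[[-0.77, -3.57, -0.02], [-0.0, -0.0, -0.008]]
[[-0.74, -3.58, -0.02], [-0.0, -0.0, -0.008]]
[[-0.71, -3.58, -0.02], [-0.0, -0.0, -0.008]]
[[-0.68, -3.59, -0.02], [-0.0, -0.0, -0.008]]
[[-0.65, -3.59, -0.02], [-0.0, -0.0, -0.008]]
[[-0.63, -3.6, -0.02], [-0.0, -0.0, -0.008]]
```

Call:
jog_arm:
  targets:
    - [1,[-0.85,-3.5,0],[0,0,-0.008]]
    - [1,[-0.85,-3.6,0],[0,0,-0.008]]
    - [1,[-0.8,-3.6,0],[0,0,-0.008]]
    - [1,[-0.8,-3.6,0],[0,0,-0.008]]
    - [1,[-0.75,-3.6,0],[0,0,-0.008]]

```text
t: 9.35
tool_pos: [0.6154, -0.0449, 0.1478]
tcp_rot: [-3.142, -0.003, 2.939]
wrist_force: [0.3, 0.3, 0.6]
width: 0.386
grip_force: 40.6
```

Call:
jog_arm:
  targets:
    - [1,[-0.7,-3.6,0],[0,0,-0.008]]
    - [1,[-0.7,-3.6,0],[0,0,-0.008]]
    - [1,[-0.65,-3.6,0],[0,0,-0.007]]
    - [1,[-0.6,-3.6,0],[0,0,-0.007]]
    - [1,[-0.5,-3.6,0],[0,0,-0.006]]

```text
t: 9.77
tool_pos: [0.6127, -0.2278, 0.1477]
tcp_rot: [3.141, -0.003, 2.974]
wrist_force: [0.7, 1.0, -0.2]
width: 0.385
grip_force: 40.6
```

Call:
jog_arm:
  targets:
    - [1,[0,0,0],[0,0,0]]
    - [1,[0,0,0],[0,0,0]]

```text
t: 9.93
tool_pos: [0.6125, -0.2282, 0.1472]
tcp_rot: [3.141, -0.003, 2.97]
wrist_force: [-0.3, 0.8, -0.2]
width: 0.381
grip_force: 40.6
```

Run:
```python
from h import *
plan([(.6148,-.225,.0,2.973)])
p=vision.capture("wrist");s=telemetry.get_state();T=s["tool_pos"];print(T,s["tcp_rot"]);z=T[2]+.0353
m=pick(p,"blue",(*T[:2],z+.01));print(fit([(p,m)],(*T[:2],-.17),.05,.034,z,z+.014))
m=pick(p,"white",(.548,-.213,.01));print("tray",fit([(p,m)],(.548,-.213,-.17),.23,.12,0,.011),m.sum())
m=outline(p,"green",(.4823,-.2026,.006));print(fit([(p,m)],(.4823,-.2026,-.17),.0595,.0455,.006,.006))
```

```text
to (0.6148, -0.225, 0.0, 2.973) n 4
[[-0.05, 0.08, 3.68], [0.0, -0.001, -0.001]]
[[-0.05, 0.08, 3.68], [0.0, -0.001, -0.001]]
[[-0.05, 0.08, 3.68], [0.0, -0.001, -0.001]]
[[-0.04, 0.08, 3.68], [0.0, -0.001, -0.001]]
[ 0.61275154 -0.22673807  0.1476716 ] [ 3.14043019e+00 -2.75673758e-03  2.97201034e+00]
(array([ 0.6121, -0.2277, -0.171 ]), np.float64(0.242))
tray (array([ 0.563 , -0.2157, -0.1699]), np.float64(0.171)) 33012
(array([ 0.4836, -0.202 , -0.1668]), np.float64(0.056))
```

Call:
jog_arm:
  targets:
    - [1,[-0.05,0.08,3.7],[0,-0.001,0]]
    - [1,[-0.05,0.08,3.7],[0,-0.001,0]]
    - [1,[-0.05,0.08,3.7],[0,0,0]]
    - [1,[-0.04,0.08,3.7],[0,0,0]]

```text
t: 10.32
tool_pos: [0.6158, -0.2215, -0.0002]
tcp_rot: [3.141, 0.002, 2.976]
wrist_force: [1.5, 0.5, -0.3]
width: 0.384
grip_force: 40.6
```

Call:
jog_arm:
  targets:
    - [1,[0,0,1.2],[0,0,0]]
    - [1,[0,0,0],[0,0,0]]
    - [1,[0,0,0],[0,0,0]]
    - [1,[0,0,0],[0,0,0]]

```text
t: 10.65
tool_pos: [0.6171, -0.223, -0.0091]
tcp_rot: [-3.141, 0.004, 2.975]
wrist_force: [1.0, -0.3, -0.7]
width: 0.384
grip_force: 40.5
```

Run:
```python
from h import *
p=vision.capture("wrist");s=telemetry.get_state();T=s["tool_pos"];print(s["t"],T,s["tcp_rot"],s["wrist_force"]);z=T[2]+.0353
h=cv2.cvtColor(p["color"],cv2.COLOR_RGB2HSV).astype(int)
m=outline(p,"green",(.4823,-.2026,.006));print(fit([(p,m)],(.4823,-.2026,-.17),.0595,.0455,.006,.006))
cv2.imwrite("pics/w6.png",p["color"][80:400,100:540,::-1])
plan([(.6148,-.225,-.028,2.973)])
```

```text
10.7 [ 0.61724211 -0.22334883 -0.00870749] [-3.14084558  0.00454585  2.97457556] [ 0.48289138  0.27553989 -0.41319462]
(array([ 0.4822, -0.2016, -0.1677]), np.float64(0.465))
to (0.6148, -0.225, -0.028, 2.973) n 1
[[0.22, -0.2, 1.93], [-0.001, 0.005, 0.002]]
```

View pics/w6.png

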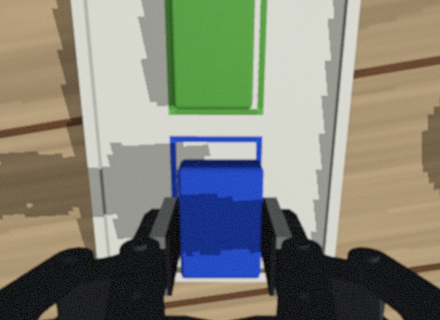

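The tile at (221,220) hovers over the blue outline (170–262, 137–…), slightly right of it and toward the viewer. I'll correct and lower it.

Call:
jog_arm:
  targets:
    - [1,[0.22,-0.2,0.8],[0,0.003,0]]
    - [1,[0,0,0.7],[0,0,0]]
    - [1,[0,0,0],[0,0,0]]
    - [1,[0,0,0],[0,0,0]]
    - [1,[0,0,0],[0,0,0]]

```text
t: 11.12
tool_pos: [0.6136, -0.2252, -0.0255]
tcp_rot: [3.142, -0.001, 2.974]
wrist_force: [0.8, -0.5, -0.9]
width: 0.379
grip_force: 40.6
```

Run:
```python
from h import *
import time
p=vision.capture("wrist");s=telemetry.get_state();T=s["tool_pos"];print(s["t"],T,s["tcp_rot"],s["wrist_force"]);z=T[2]+.0353
m=pick(p,"blue",(.6165,-.2254,z+.014))
plan([(.6148,-.225,-.028,2.973)])
# columns/rows of outline and tile
b=cmask(p,"blue"); h=p["color"].max(2)
for r in(190,200,210,220,225,230,240):print(r,np.nonzero(b[r])[0][[0,-1]] if b[r].any() else 0)
u=proj(p,box(.6165,-.2254,-.169,.0595,.0455,.006,.006));print(u.round(0).tolist())
print(proj(p,box(.6165,-.2254,-.169,.05,.034,z+.014,z+.014)).round(0).tolist())
```

```text
11.1667 [ 0.6137237  -0.22519299 -0.02535343] [-3.14154610e+00 -7.75332038e-04  2.97365950e+00] [ 0.24930113  0.08331861 -0.1649226 ]
to (0.6148, -0.225, -0.028, 2.973) n 1
[[-0.1, 0.04, 0.26], [-0.0, -0.001, 0.001]]
190 0
200 0
210 0
220 0
225 0
230 0
240 [272 371]
[[267.0, 229.0], [267.0, 229.0], [373.0, 229.0], [373.0, 229.0], [272.0, 350.0], [272.0, 350.0], [368.0, 350.0], [368.0, 350.0]]
[[276.0, 252.0], [276.0, 252.0], [364.0, 253.0], [364.0, 253.0], [279.0, 365.0], [279.0, 365.0], [360.0, 365.0], [360.0, 365.0]]
```

Run:
```python
from h import *
p=vision.capture("wrist");b=cmask(p,"blue")
for r in range(230,262,2):
    x=np.nonzero(b[r])[0]; print(r,[ (int(g[0]),int(g[-1])) for g in np.split(x,np.nonzero(np.diff(x)>1)[0]+1) if len(g)])
x=np.nonzero(b[225:420,320])[0]+225;print([(int(g[0]),int(g[-1])) for g in np.split(x,np.nonzero(np.diff(x)>1)[0]+1)])
```

```text
230 []
232 [(271, 371)]
234 [(271, 371)]
236 [(272, 371)]
238 [(271, 277), (366, 371)]
240 [(272, 277), (297, 297), (310, 310), (318, 318), (320, 320), (366, 371)]
242 [(272, 277), (282, 358), (366, 371)]
244 [(272, 277), (281, 359), (366, 371)]
246 [(272, 277), (280, 360), (366, 371)]
248 [(272, 361), (366, 371)]
250 [(272, 362), (366, 371)]
252 [(272, 363), (365, 371)]
254 [(272, 363), (365, 370)]
256 [(272, 363), (365, 370)]
258 [(272, 362), (365, 370)]
260 [(272, 362), (365, 370)]
[(231, 236), (240, 357)]
```

Call:
jog_arm:
  targets:
    - [1,[-0.2,0,0.15],[0,0,0]]
    - [1,[0,0,0.1],[0,0,0]]
    - [1,[0,0,0.05],[0,0,0]]
    - [1,[0,0,0],[0,0,0]]
    - [1,[0,0,0],[0,0,0]]

```text
t: 11.63
tool_pos: [0.6156, -0.2254, -0.0286]
tcp_rot: [3.142, -0.001, 2.974]
wrist_force: [0.9, -1.1, -0.1]
width: 0.384
grip_force: 40.6
```

Call:
jog_arm:
  targets:
    - [1,[0,0,0.07],[0,0,0]]
    - [1,[0,0,0],[0,0,0]]
    - [-0.1,[0,0,0],[0,0,0]]
    - [-0.3,[0,0,0],[0,0,0]]
    - [-0.3,[0,0,0],[0,0,0]]

```text
t: 12.05
tool_pos: [0.6156, -0.2254, -0.0292]
tcp_rot: [-3.142, -0.001, 2.974]
wrist_force: [0.0, -0.1, 0.6]
width: 0.648
grip_force: 0.0
```

Call:
jog_arm:
  targets:
    - [-0.3,[0,0,-1.5],[0,0,0]]
    - [-0.3,[0,0,-3.5],[0,0,0]]
    - [-0.3,[1,0,-4],[0,0,0]]
    - [-0.3,[1,0,-4],[0,0,0]]
    - [-0.3,[1,0,-3],[0,0,0]]

```text
t: 12.47
tool_pos: [0.5863, -0.2205, 0.1341]
tcp_rot: [-3.141, 0.001, 2.974]
wrist_force: [1.0, 0.3, 0.1]
width: 0.648
grip_force: 0.0
```

Call:
jog_arm:
  targets:
    - [-0.3,[1,0,0],[0,0,0]]
    - [-0.3,[0,0,0],[0,0,0]]
    - [-0.3,[0,0,0],[0,0,0]]

```text
t: 12.72
tool_pos: [0.5761, -0.2187, 0.1308]
tcp_rot: [-3.142, -0.001, 2.974]
wrist_force: [-0.3, -0.4, -0.5]
width: 0.649
grip_force: 0.0
```

Run:
```python
from h import *
P={n:vision.capture(n) for n in("wrist","scene")}
s=telemetry.get_state();T=s["tool_pos"];print(s["t"],T,s["tcp_rot"])
w=P["wrist"];b=cmask(w,"blue")
u=proj(w,np.array([[.6165,-.2254,.006]]))[0].astype(int);print(u)
g=w["color"]
k=55;s1=cv2.resize(g[u[1]-k:u[1]+k,u[0]-k:u[0]+k,::-1],(400,400),interpolation=2)
p=P["scene"];u=proj(p,np.array([[.6165,-.2254,.006]]))[0].astype(int);k=35
s2=cv2.resize(p["color"][u[1]-k:u[1]+k,u[0]-k:u[0]+k,::-1],(400,400),interpolation=2)
cv2.imwrite("pics/c7.png",np.hstack([s1,s2]))
for n,p in P.items():
    m=outline(p,"blue",(.6165,-.2254,.006));print(n,fit([(p,m)],(.6165,-.2254,-.17),.0595,.0455,.006,.006))
m=outline(w,"green",(.4823,-.2026,.006));print(fit([(w,m)],(.4823,-.2026,-.17),.0595,.0455,.006,.006))
```

```text
12.8167 [ 0.57618278 -0.2185945   0.12957633] [ 3.14095751e+00 -2.68773377e-03  2.97371536e+00]
[319 257]
wrist (array([ 0.6173, -0.2248, -0.1695]), np.float64(0.031))
scene (array([ 0.615 , -0.2265, -0.1723]), np.float64(0.038))
(array([ 0.4834, -0.2023, -0.1683]), np.float64(0.052))
```

View pics/c7.png

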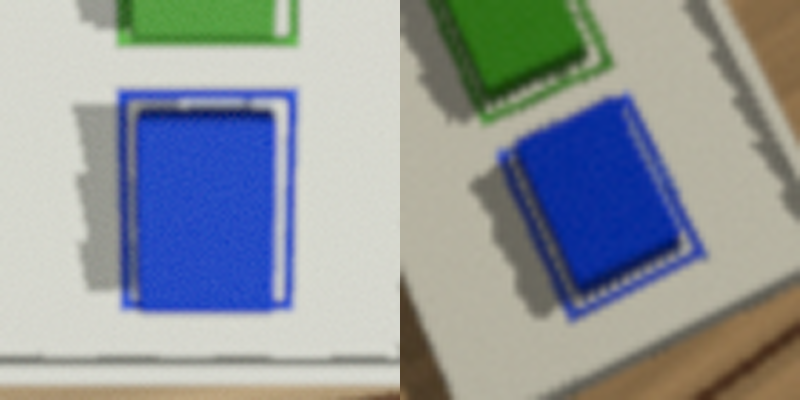

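The blue tile lies square inside its outline with all margins visible. In the left crop the outline is (119–298, 90–307) and the tile (138–276, 105–310). I'll check the centring numerically and plan the move to the green tile.

```bash
cat >> h.py <<'E'
def solid(p,col,near,k=7):
    m=cv2.morphologyEx(cmask(p,col).astype(np.uint8),cv2.MORPH_OPEN,np.ones((k,k),np.uint8))
    n,l,s,ce=cv2.connectedComponentsWithStats(m);u=proj(p,np.array([near]))[0]
    i=min(range(1,n),key=lambda i:np.hypot(*(ce[i]-u)));return (l==i).astype(np.uint8)
E
python3 - <<'E'
from h import *
p=vision.capture("wrist");m=solid(p,"blue",(.6165,-.2254,.02))
for z in(.006,.02):print(fit([(p,m)],(.6165,-.2254,-.17),.05,.034,z,.02),m.sum())
plan([(.40,.125,.15,2.95)])
E
```

```text
(array([ 0.618 , -0.2255, -0.1666]), np.float64(0.097)) 2149
(array([ 0.6148, -0.2246, -0.1707]), np.float64(0.048)) 2149
to (0.4, 0.125, 0.15, 2.95) n 10
[[2.31, 3.09, -0.2], [0.0, -0.0, 0.002]]
[[2.32, 3.09, -0.2], [0.0, -0.0, 0.002]]
[[2.32, 3.08, -0.2], [0.0, -0.0, 0.002]]
[[2.33, 3.08, -0.2], [0.0, -0.0, 0.002]]
[[2.34, 3.07, -0.2], [0.0, -0.0, 0.002]]
[[2.34, 3.07, -0.2], [0.0, -0.0, 0.002]]
[[2.35, 3.07, -0.2], [0.0, -0.0, 0.002]]
[[2.35, 3.06, -0.2], [0.0, -0.0, 0.002]]
[[2.36, 3.06, -0.2], [0.0, -0.0, 0.002]]
[[2.37, 3.05, -0.2], [0.0, -0.0, 0.002]]
```

Call:
jog_arm:
  targets:
    - [-0.3,[2.05,3.2,-0.2],[0,0,0.002]]
    - [-0.3,[2.05,3.2,-0.2],[0,0,0.002]]
    - [-0.3,[2.05,3.2,-0.2],[0,0,0.002]]
    - [-0.3,[2.05,3.2,-0.2],[0,0,0.002]]
    - [-0.3,[2.05,3.2,-0.2],[0,0,0.002]]

```text
t: 13.28
tool_pos: [0.5017, -0.0422, 0.1398]
tcp_rot: [3.141, -0.003, 2.963]
wrist_force: [0.3, 0.3, 0.9]
width: 0.648
grip_force: 0.0
```

Call:
jog_arm:
  targets:
    - [-0.3,[2.05,3.15,-0.2],[0,0,0.002]]
    - [-0.3,[2.05,3.15,-0.2],[0,0,0.002]]
    - [-0.3,[2.05,3.15,-0.2],[0,0,0.002]]
    - [-0.3,[2.05,3.15,-0.2],[0,0,0.002]]
    - [-0.3,[2.05,3.15,-0.2],[0,0,0.002]]

```text
t: 13.7
tool_pos: [0.4294, 0.1314, 0.1503]
tcp_rot: [-3.141, -0.002, 2.954]
wrist_force: [1.1, 0.1, -0.9]
width: 0.649
grip_force: 0.0
```

Call:
jog_arm:
  targets:
    - [-0.3,[0,0,0],[0,0,0]]
    - [-0.3,[0,0,0],[0,0,0]]
    - [-0.3,[0,0,0],[0,0,0]]

```text
t: 13.95
tool_pos: [0.4305, 0.13, 0.1504]
tcp_rot: [-3.141, -0.002, 2.955]
wrist_force: [-0.8, 0.5, 0.1]
width: 0.651
grip_force: 0.0
```

Run:
```python
from h import *
p=vision.capture("wrist");s=telemetry.get_state();print(s["t"],s["tool_pos"],s["tcp_rot"])
m=pick(p,"green",(.434,.134,.014));ys,xs=np.nonzero(m);print(xs.min(),xs.max(),ys.min(),ys.max())
for z in(.0,.014):print(fit([(p,m)],(.434,.134,None),.05,.034,z,.014),m.sum())
plan([(.435,.134,.02,2.95),(.435,.134,-.02,2.95)])
```

```text
14.0 [0.43071832 0.12940165 0.1503994 ] [-3.14102033e+00 -1.98303835e-03  2.95359588e+00]
307 344 183 237
(array([ 0.4334,  0.1345, -0.1961]), np.float64(0.061)) 2031
(array([ 0.4322,  0.1345, -0.1799]), np.float64(0.032)) 2031
to (0.435, 0.134, 0.02, 2.95) n 4
[[-0.09, 0.13, 3.26], [-0.0, -0.0, 0.001]]
[[-0.09, 0.13, 3.26], [-0.0, -0.0, 0.001]]
[[-0.09, 0.13, 3.26], [-0.0, -0.0, 0.001]]
[[-0.09, 0.14, 3.26], [-0.0, -0.0, 0.001]]
to (0.435, 0.134, -0.02, 2.95) n 1
[[-0.01, 0.0, 4.0], [-0.001, -0.002, -0.0]]
```

Call:
jog_arm:
  targets:
    - [-0.3,[-0.03,0.13,3.7],[0,0,0]]
    - [-0.3,[-0.03,0.13,3.7],[0,0,0]]
    - [-0.3,[-0.03,0.13,3.6],[0,0,0]]
    - [-0.3,[-0.03,0.13,2.5],[0,0,0]]
    - [-0.3,[0,0,1.5],[0,0,0]]

```text
t: 14.42
tool_pos: [0.4313, 0.1332, -0.0022]
tcp_rot: [-3.14, -0.005, 2.951]
wrist_force: [-0.1, -0.6, -0.2]
width: 0.654
grip_force: 0.0
```

Call:
jog_arm:
  targets:
    - [-0.3,[0,0,1.5],[0,0,0]]
    - [-0.3,[0,0,0],[0,0,0]]
    - [-0.3,[0,0,0],[0,0,0]]

```text
t: 14.67
tool_pos: [0.4323, 0.1337, -0.0146]
tcp_rot: [-3.141, -0.003, 2.952]
wrist_force: [0.5, 0.4, 0.0]
width: 0.649
grip_force: 0.0
```

Run:
```python
from h import *
p=vision.capture("wrist");s=telemetry.get_state();print(s["t"],s["tool_pos"],s["tcp_rot"])
m=pick(p,"green",(.433,.1345,.014))
for z in(.0,.014):print(fit([(p,m)],(.433,.1345,-.185),.05,.034,z,.014),m.sum())
plan([(.433,.1345,-.035,2.957)])
```

```text
14.7167 [ 0.43290381  0.13392671 -0.01381562] [-3.14136413e+00 -1.45776911e-03  2.95210725e+00]
(array([ 0.4341,  0.1347, -0.1888]), np.float64(0.078)) 7522
(array([ 0.4311,  0.1352, -0.1891]), np.float64(0.053)) 7522
to (0.433, 0.1345, -0.035, 2.957) n 1
[[-0.0, 0.06, 2.12], [-0.0, -0.001, -0.005]]
```

Call:
jog_arm:
  targets:
    - [-0.3,[0,0.06,1.0],[0,0,0]]
    - [-0.3,[0,0,0.7],[0,0,0]]
    - [-0.3,[0,0,0.4],[0,0,0]]
    - [-0.3,[0,0,0],[0,0,0]]
    - [-0.3,[0,0,0],[0,0,0]]

```text
t: 15.13
tool_pos: [0.4326, 0.1353, -0.0347]
tcp_rot: [-3.142, -0.001, 2.954]
wrist_force: [0.4, -1.4, 0.1]
width: 0.652
grip_force: 0.0
```

Call:
jog_arm:
  targets:
    - [1,[0,0,0],[0,0,0]]
    - [1,[0,0,0],[0,0,0]]
    - [1,[0,0,0],[0,0,0]]
    - [1,[0,0,0],[0,0,0]]
    - [1,[0,0,0],[0,0,0]]

```text
t: 15.55
tool_pos: [0.4328, 0.1354, -0.0343]
tcp_rot: [3.141, 0.0, 2.954]
wrist_force: [-0.7, -0.5, 5.6]
width: 0.382
grip_force: 39.8
```

Call:
jog_arm:
  targets:
    - [1,[0,0,-1.5],[0,0,0]]
    - [1,[0,0,-3.5],[0,0,0]]
    - [1,[0,0,-4],[0,0,0]]
    - [1,[0,0,-4],[0,0,0]]
    - [1,[0,0,-4],[0,0,0]]

```text
t: 15.97
tool_pos: [0.432, 0.1353, 0.1372]
tcp_rot: [3.142, -0.001, 2.954]
wrist_force: [2.5, 0.4, -0.9]
width: 0.382
grip_force: 40.0
```

Call:
jog_arm:
  targets:
    - [1,[0,0,-1.5],[0,0,0]]
    - [1,[0,0,0],[0,0,0]]
    - [1,[0,0,0],[0,0,0]]

```text
t: 16.22
tool_pos: [0.433, 0.1354, 0.1508]
tcp_rot: [3.141, 0.001, 2.954]
wrist_force: [-0.4, 0.6, -1.3]
width: 0.382
grip_force: 40.1
```

Run:
```python
from h import *
p=vision.capture("wrist");s=telemetry.get_state();T=s["tool_pos"];print(s["t"],T,s["tcp_rot"],s["grip_force"],s["width"])
m=pick(p,"green",(*T[:2],T[2]+.049));z=T[2]+.035
for a in(.0,.014):print(fit([(p,m)],(*T[:2],-.185),.05,.034,z+a,z+.014),m.sum())
plan([(.4818,-.2025,.15,2.973)])
```

```text
16.2667 [0.43231141 0.13530916 0.14961514] [-3.14152308e+00 -1.15659465e-03  2.95383666e+00] 40.06267726421356 0.37929265138864143
(array([ 0.4345,  0.1357, -0.193 ]), np.float64(0.074)) 9555
(array([ 0.4315,  0.1361, -0.1873]), np.float64(0.058)) 9555
to (0.4818, -0.2025, 0.15, 2.973) n 9
[[-1.24, -3.58, -0.01], [-0.0, -0.0, -0.002]]
[[-1.23, -3.59, -0.01], [-0.0, -0.0, -0.002]]
[[-1.23, -3.59, -0.01], [-0.0, -0.0, -0.002]]
[[-1.22, -3.59, -0.01], [-0.0, -0.0, -0.002]]
[[-1.21, -3.59, -0.01], [-0.0, -0.0, -0.002]]
[[-1.2, -3.6, -0.01], [-0.0, -0.0, -0.002]]
[[-1.2, -3.6, -0.01], [-0.0, -0.0, -0.002]]
[[-1.19, -3.6, -0.01], [-0.0, -0.0, -0.002]]
[[-1.18, -3.6, -0.01], [-0.0, -0.0, -0.002]]
```

Call:
jog_arm:
  targets:
    - [1,[-1.24,-3.58,0],[0,0,-0.002]]
    - [1,[-1.23,-3.59,0],[0,0,-0.002]]
    - [1,[-1.23,-3.59,0],[0,0,-0.002]]
    - [1,[-1.22,-3.59,0],[0,0,-0.002]]
    - [1,[-1.21,-3.59,0],[0,0,-0.002]]

```text
t: 16.68
tool_pos: [0.4591, -0.0536, 0.1483]
tcp_rot: [3.141, -0.004, 2.964]
wrist_force: [1.3, 0.7, -0.9]
width: 0.386
grip_force: 40.1
```

Call:
jog_arm:
  targets:
    - [1,[-1.2,-3.6,0],[0,0,-0.002]]
    - [1,[-1.2,-3.6,0],[0,0,-0.002]]
    - [1,[-1.19,-3.6,0],[0,0,-0.002]]
    - [1,[-1.18,-3.6,0],[0,0,-0.003]]

```text
t: 17.02
tool_pos: [0.4811, -0.2039, 0.1481]
tcp_rot: [3.14, -0.004, 2.973]
wrist_force: [0.7, 1.1, -0.6]
width: 0.384
grip_force: 40.1
```

Call:
jog_arm:
  targets:
    - [1,[0,0,3],[0,0,0]]
    - [1,[0,0,3.7],[0,0,0]]
    - [1,[0,0,3.7],[0,0,0]]
    - [1,[0,0,3.5],[0,0,0]]
    - [1,[0,0,1.5],[0,0,0]]

```text
t: 17.43
tool_pos: [0.4784, -0.2004, -0.0099]
tcp_rot: [3.138, -0.009, 2.972]
wrist_force: [0.4, 0.7, 0.9]
width: 0.382
grip_force: 40.1
```

Call:
jog_arm:
  targets:
    - [1,[0,0,0],[0,0,0]]
    - [1,[0,0,0],[0,0,0]]
    - [1,[0,0,0],[0,0,0]]

```text
t: 17.68
tool_pos: [0.4822, -0.2025, -0.0036]
tcp_rot: [-3.141, -0.001, 2.973]
wrist_force: [0.0, -1.0, 0.1]
width: 0.383
grip_force: 40.1
```

Run:
```python
from h import *
p=vision.capture("wrist");s=telemetry.get_state();T=s["tool_pos"];print(s["t"],T,s["tcp_rot"],s["grip_force"])
plan([(.482,-.2023,-.0285,2.973)])
```

```text
17.7333 [ 0.48255697 -0.20269903 -0.0030802 ] [-3.14102399e+00  4.38138710e-04  2.97286951e+00] 40.08727848529816
to (0.482, -0.2023, -0.0285, 2.973) n 1
[[0.06, 0.03, 2.54], [-0.001, 0.0, -0.0]]
```

Call:
jog_arm:
  targets:
    - [1,[0.05,0.03,1.2],[0,0,0]]
    - [1,[0,0,0.8],[0,0,0]]
    - [1,[0,0,0.4],[0,0,0]]
    - [1,[0,0,0],[0,0,0]]
    - [1,[0,0,0],[0,0,0]]

```text
t: 18.15
tool_pos: [0.4816, -0.202, -0.0277]
tcp_rot: [-3.141, -0.001, 2.973]
wrist_force: [-0.2, 0.2, 0.2]
width: 0.384
grip_force: 40.1
```

Run:
```python
from h import *
s=telemetry.get_state();T=s["tool_pos"];print(s["t"],T,s["tcp_rot"],s["wrist_force"])
plan([(.482,-.2023,-.0285,2.973)])
```

```text
18.15 [ 0.48158701 -0.20202374 -0.02771609] [-3.14143748e+00 -6.12616802e-04  2.97285008e+00] [-0.15617261  0.19975041  0.20671603]
to (0.482, -0.2023, -0.0285, 2.973) n 1
[[-0.05, -0.02, 0.08], [-0.0, -0.001, -0.0]]
```

Lower the last bit, release, and rise with the same sidestep as before to check.

Call:
jog_arm:
  targets:
    - [1,[-0.05,-0.02,0.1],[0,0,0]]
    - [1,[0,0,0],[0,0,0]]
    - [-0.1,[0,0,0],[0,0,0]]
    - [-0.3,[0,0,0],[0,0,0]]
    - [-0.3,[0,0,0],[0,0,0]]

```text
t: 18.57
tool_pos: [0.482, -0.2023, -0.029]
tcp_rot: [-3.141, -0.001, 2.973]
wrist_force: [0.0, 0.8, -0.3]
width: 0.65
grip_force: 0.0
```

Call:
jog_arm:
  targets:
    - [-0.3,[0,0,-1.5],[0,0,0]]
    - [-0.3,[0,0,-3.5],[0,0,0]]
    - [-0.3,[-0.5,0,-4],[0,0,0]]
    - [-0.3,[-1,0,-4],[0,0,0]]
    - [-0.3,[-1,0,-4],[0,0,0]]

```text
t: 18.98
tool_pos: [0.5064, -0.2062, 0.1429]
tcp_rot: [3.141, -0.001, 2.973]
wrist_force: [2.0, -1.6, 0.5]
width: 0.651
grip_force: 0.0
```

Call:
jog_arm:
  targets:
    - [-0.3,[-1,0,-3],[0,0,0]]
    - [-0.3,[-0.5,0,0],[0,0,0]]
    - [-0.3,[0,0,0],[0,0,0]]
    - [-0.3,[0,0,0],[0,0,0]]

```text
t: 19.32
tool_pos: [0.5212, -0.2087, 0.1701]
tcp_rot: [3.141, -0.002, 2.973]
wrist_force: [-0.5, 0.3, -1.2]
width: 0.652
grip_force: 0.0
```

Run:
```python
from h import *
p=vision.capture("wrist");q=vision.capture("scene");s=telemetry.get_state();T=s["tool_pos"];print(s["t"],T,s["tcp_rot"],s["width"])
for n,w in(("wrist",p),("scene",q)):
  for col,xy in(("green",(.4827,-.2024)),("blue",(.6165,-.2254)),("green",(.5495,-.2134))):
    o=outline(w,col,(*xy,.006));print(n,col,"outline",fit([(w,o)],(*xy,-.17),.0595,.0455,.006,.006))
    m=solid(w,col,(*xy,.02),7 if n=="wrist" else 5);print("   tile",[fit([(w,m)],(*xy,-.17),.05,.034,z,.02) for z in(.006,.02)],m.sum())
```

```text
19.4167 [ 0.52054607 -0.20852853  0.16947294] [ 3.14065342 -0.00352681  2.97272595] 0.6472185363975025
wrist green outline (array([ 0.484 , -0.2021, -0.1669]), np.float64(0.074))
   tile [(array([ 0.4836, -0.2021, -0.1821]), np.float64(0.105)), (array([ 0.4802, -0.2016, -0.1785]), np.float64(0.11))] 2264
wrist blue outline (array([ 0.6177, -0.2248, -0.1719]), np.float64(0.035))
   tile [(array([ 0.6189, -0.2253, -0.1553]), np.float64(0.107)), (array([ 0.6149, -0.2248, -0.1649]), np.float64(0.051))] 1549
wrist green outline (array([ 0.5495, -0.2134, -0.169 ]), np.float64(0.064))
   tile [(array([ 0.549 , -0.216 , -0.1685]), np.float64(0.093)), (array([ 0.5473, -0.2159, -0.1613]), np.float64(0.053))] 1923
scene green outline (array([ 0.4834, -0.2036, -0.1578]), np.float64(0.132))
   tile [(array([ 0.4816, -0.2017, -0.219 ]), np.float64(0.13)), (array([ 0.4853, -0.2026, -0.2334]), np.float64(0.117))] 514
scene blue outline (array([ 0.615 , -0.2265, -0.1723]), np.float64(0.038))
   tile [(array([ 0.6147, -0.2249, -0.198 ]), np.float64(0.126)), (array([ 0.6176, -0.2259, -0.2152]), np.float64(0.094))] 636
scene green outline (array([ 0.5477, -0.2144, -0.1619]), np.float64(0.054))
   tile [(array([ 0.5477, -0.2161, -0.2067]), np.float64(0.115)), (array([ 0.5501, -0.217 , -0.1973]), np.float64(0.066))] 535
```

Both tiles lie within about 1–2 mm of their outlines. On to the stamp.

Run:
```python
from h import *
plan([(.495,.325,.17,2.9)])
```

```text
to (0.495, 0.325, 0.17, 2.9) n 14
[[0.82, 3.73, 0.0], [0.0, -0.0, 0.005]]
[[0.84, 3.72, 0.0], [0.0, -0.0, 0.005]]
[[0.86, 3.72, 0.0], [0.0, -0.0, 0.005]]
[[0.88, 3.71, 0.0], [0.0, -0.0, 0.005]]
[[0.89, 3.71, 0.0], [0.0, -0.0, 0.005]]
[[0.91, 3.7, 0.0], [0.0, -0.0, 0.005]]
[[0.93, 3.7, 0.0], [0.0, -0.0, 0.005]]
[[0.95, 3.7, 0.0], [0.0, -0.0, 0.005]]
[[0.97, 3.69, 0.0], [0.0, -0.0, 0.005]]
[[0.99, 3.69, 0.0], [0.0, -0.0, 0.005]]
[[1.01, 3.68, 0.0], [0.0, -0.0, 0.005]]
[[1.02, 3.68, 0.0], [0.0, -0.0, 0.005]]
[[1.04, 3.67, 0.0], [0.0, -0.0, 0.005]]
[[1.06, 3.66, 0.0], [0.0, -0.0, 0.005]]
```

Call:
jog_arm:
  targets:
    - [-0.3,[0.82,3.73,0],[0,0,0.005]]
    - [-0.3,[0.84,3.72,0],[0,0,0.005]]
    - [-0.3,[0.86,3.72,0],[0,0,0.005]]
    - [-0.3,[0.88,3.71,0],[0,0,0.005]]
    - [-0.3,[0.89,3.71,0],[0,0,0.005]]

```text
t: 19.83
tool_pos: [0.5109, -0.0168, 0.1698]
tcp_rot: [3.142, -0.003, 2.947]
wrist_force: [1.1, 0.7, 0.1]
width: 0.651
grip_force: 0.0
```

Call:
jog_arm:
  targets:
    - [-0.3,[0.91,3.7,0],[0,0,0.005]]
    - [-0.3,[0.93,3.7,0],[0,0,0.005]]
    - [-0.3,[0.95,3.7,0],[0,0,0.005]]
    - [-0.3,[0.97,3.69,0],[0,0,0.005]]
    - [-0.3,[0.99,3.69,0],[0,0,0.005]]

```text
t: 20.25
tool_pos: [0.5019, 0.1737, 0.17]
tcp_rot: [-3.141, -0.003, 2.922]
wrist_force: [1.6, 0.1, -0.3]
width: 0.648
grip_force: 0.0
```

Call:
jog_arm:
  targets:
    - [-0.3,[1.01,3.68,0],[0,0,0.005]]
    - [-0.3,[1.02,3.68,0],[0,0,0.005]]
    - [-0.3,[1.04,3.67,0],[0,0,0.005]]
    - [-0.3,[1.06,3.66,0],[0,0,0.005]]

```text
t: 20.58
tool_pos: [0.4947, 0.326, 0.1699]
tcp_rot: [-3.14, -0.003, 2.902]
wrist_force: [-0.2, 0.3, -0.1]
width: 0.649
grip_force: 0.0
```

Call:
jog_arm:
  targets:
    - [-0.3,[0,0,0],[0,0,0]]
    - [-0.3,[0,0,0],[0,0,0]]
    - [-0.3,[0,0,0],[0,0,0]]

```text
t: 20.83
tool_pos: [0.4952, 0.3241, 0.1699]
tcp_rot: [-3.14, -0.003, 2.903]
wrist_force: [-0.3, -0.3, -0.1]
width: 0.651
grip_force: 0.0
```

Run:
```python
from h import *
w=vision.capture("wrist");b=vision.capture("side");s=telemetry.get_state();T=s["tool_pos"];print(s["t"],T,s["tcp_rot"],s["width"])
L=(.036,.016,.027,.085)
for p,n in((w,"wrist"),(b,"side")):
    m=pick(p,"red",(.511,.331,.06));ys,xs=np.nonzero(m);print(n,m.sum(),xs.min(),xs.max(),ys.min(),ys.max())
    print(fit([(p,m)],(.511,.331,None),*L))
    # bright top face
    c=p["color"][m>0][:,0];print(np.percentile(c,[5,25,50,75,95]))
    print([(np.round(r["xyz"],4).tolist(),round(r["confidence"],2)) for r in landmark_of(p,"stamp")][:2])
m=pick(w,"red",(.511,.331,.06));mt=cv2.morphologyEx(((w["color"][...,0]>140)&(m>0)).astype(np.uint8),cv2.MORPH_OPEN,np.ones((3,3)))
print("top",mt.sum(),fit([(w,mt)],(.511,.331,None),.036,.016,.085,.085))
```

```text
20.9333 [0.4958422  0.32332842 0.17060147] [-3.14068089e+00 -1.65646606e-03  2.90157942e+00] 0.6490482829309074
wrist 1112 322 345 206 262
(array([0.5121, 0.3308, 2.8524]), np.float64(0.142))
[ 98.   140.75 185.   190.   196.  ]
[([0.512, 0.3335, -0.0009], 0.97)]
side 877 167 196 321 368
(array([ 0.5117,  0.331 , -0.4136]), np.float64(0.076))
[ 98.  118.  162.  168.  182.2]
[([0.5099, 0.3314, 0.0067], 0.91)]
top 824 (array([ 0.5105,  0.3317, -0.3308]), np.float64(0.133))
```

Run:
```python
from h import *
w=vision.capture("wrist");b=vision.capture("side")
ms=[(p,pick(p,"red",(.511,.331,.06))) for p in(w,b)]
print(fit(ms,(.511,.331,-.33),.036,.016,.027,.085))
# top face only: hue of top brighter threshold
R=w["color"][...,0];m=ms[0][1]
ys,xs=np.nonzero(m)
for y in range(ys.min(),ys.max()+1,4):print(y,R[y,xs.min()-1:xs.max()+2:2])
plan([(.511,.331,.075,2.81)],step=.035)
```

```text
(array([ 0.5113,  0.3311, -0.3651]), np.float64(0.13))
204 [167 158 124 101 100 109 117 132 142 178 212 218 212]
208 [152 131  89  98  96 103 106 112 114 116 180 214 208]
212 [151 117  88  95 106 108 105 109 114 110 139 198 209]
216 [150 105  91 133 157 155 148 146 141 136 127 148 158]
220 [146  95 114 162 181 187 185 186 186 187 188 193 162]
224 [138  93 123 170 186 186 186 187 189 188 196 195 156]
228 [132  85 136 176 185 187 186 187 190 192 195 190 150]
232 [119  98 147 180 185 186 187 192 191 192 196 183 144]
236 [103 107 158 183 184 186 188 189 190 193 196 170 141]
240 [112 116 169 184 186 187 188 191 191 193 199 178 141]
244 [137 123 174 185 186 186 188 189 192 193 194 204 154]
248 [128 137 175 188 187 189 192 194 197 199 183 139 126]
252 [131 149 183 190 189 194 194 197 196 199 166 128 128]
256 [151 157 187 190 190 193 193 195 197 196 154 128 128]
260 [186 182 145 129 124 131 135 145 154 139 130 127 131]
to (0.511, 0.331, 0.075, 2.81) n 3
[[-0.42, 0.36, 3.21], [-0.0, -0.0, 0.03]]
[[-0.41, 0.37, 3.21], [-0.0, -0.0, 0.03]]
[[-0.4, 0.38, 3.21], [-0.0, -0.0, 0.03]]
```

Call:
jog_arm:
  targets:
    - [-0.4,[-0.42,0.36,3.2],[0,0,0.033]]
    - [-0.4,[-0.41,0.37,3.2],[0,0,0.033]]
    - [-0.4,[-0.4,0.38,3.2],[0,0,0.033]]
    - [-0.4,[0,0,0],[0,0,0]]
    - [-0.4,[0,0,0],[0,0,0]]

```text
t: 21.55
tool_pos: [0.51, 0.3311, 0.0743]
tcp_rot: [-3.139, -0.003, 2.804]
wrist_force: [-0.3, 0.3, 0.8]
width: 0.701
grip_force: 0.0
```

Run:
```python
from h import *
w=vision.capture("wrist");b=vision.capture("side");s=telemetry.get_state();print(s["t"],s["tool_pos"],s["tcp_rot"],s["width"])
m=pick(w,"red",(.511,.331,.06));R=w["color"][...,0]
mt=cv2.morphologyEx(((R>150)&(m>0)).astype(np.uint8),cv2.MORPH_OPEN,np.ones((5,5)))
ys,xs=np.nonzero(mt);print(xs.min(),xs.max(),ys.min(),ys.max(),mt.sum(),cv2.minAreaRect(np.c_[xs,ys].astype(np.float32)))
print("top",fit([(w,mt)],(.511,.331,-.34),.036,.016,.085,.085))
print("box",fit([(w,m)],(.511,.331,-.34),.036,.016,.027,.085))
plan([(.511,.331,.013,2.81)],step=.035)
```

```text
21.65 [0.51146212 0.33206776 0.07697091] [3.14032097e+00 5.02886904e-04 2.80438582e+00] 0.7008389701439237
307 335 237 301 1399 ((321.0, 269.0), (64.0, 28.0), 90.0)
top (array([ 0.5108,  0.3316, -0.3528]), np.float64(0.349))
box (array([ 0.5099,  0.3316, -0.3353]), np.float64(0.119))
to (0.511, 0.331, 0.013, 2.81) n 2
[[0.01, -0.06, 3.2], [0.001, 0.0, -0.003]]
[[0.01, -0.06, 3.2], [0.001, 0.0, -0.003]]
```

Call:
jog_arm:
  targets:
    - [0,[0,-0.05,0],[0,0,0]]
    - [0,[0,0,1],[0,0,0]]
    - [0,[0,0,2],[0,0,0]]
    - [0,[0,0,2],[0,0,0]]
    - [0,[0,0,1],[0,0,0]]

```text
t: 22.07
tool_pos: [0.5098, 0.3312, 0.0135]
tcp_rot: [-3.141, -0.002, 2.804]
wrist_force: [0.0, 0.7, -0.3]
width: 0.499
grip_force: 0.0
```

Call:
jog_arm:
  targets:
    - [0,[0,0,0],[0,0,0]]
    - [1,[0,0,0],[0,0,0]]
    - [1,[0,0,0],[0,0,0]]
    - [1,[0,0,0],[0,0,0]]
    - [1,[0,0,0],[0,0,0]]
  grip_force: 60

```text
t: 22.48
tool_pos: [0.511, 0.3318, 0.0159]
tcp_rot: [3.141, 0.0, 2.804]
wrist_force: [0.4, -0.8, 4.4]
width: 0.174
grip_force: 61.5
```

Call:
jog_arm:
  targets:
    - [1,[0,0,0],[0,0,0]]
    - [1,[0,0,0],[0,0,0]]
    - [1,[0,0,0],[0,0,0]]

```text
t: 22.73
tool_pos: [0.511, 0.3318, 0.0159]
tcp_rot: [3.141, 0.0, 2.804]
wrist_force: [-0.9, -1.2, 6.7]
width: 0.18
grip_force: 61.6
```

Call:
jog_arm:
  targets:
    - [1,[0,0,-1],[0,0,0]]
    - [1,[0,0,-2],[0,0,0]]
    - [1,[0,0,-3],[0,0,0]]
    - [1,[0,0,-3.5],[0,0,0]]
    - [1,[0,0,-3.5],[0,0,0]]

```text
t: 23.15
tool_pos: [0.5099, 0.3312, 0.1466]
tcp_rot: [-3.141, -0.002, 2.804]
wrist_force: [0.6, 1.3, -0.6]
width: 0.176
grip_force: 60.6
```

Call:
jog_arm:
  targets:
    - [1,[0,0,-3],[0,0,0]]
    - [1,[0,0,-1.5],[0,0,0]]
    - [1,[0,0,0],[0,0,0]]
    - [1,[0,0,0],[0,0,0]]
    - [1,[0,0,0],[0,0,0]]

```text
t: 23.57
tool_pos: [0.5101, 0.3313, 0.1891]
tcp_rot: [-3.14, -0.002, 2.804]
wrist_force: [0.7, 0.8, -1.3]
width: 0.176
grip_force: 60.6
```

Run:
```python
from h import *
P={n:vision.capture(n) for n in("wrist","scene","side")};s=telemetry.get_state();T=s["tool_pos"];print(s["t"],T,s["tcp_rot"],s["width"],s["grip_force"],s["wrist_force"])
for n,p in P.items():
    for q in("stamp_foot",):print(n,[(np.round(r["xyz"],4).tolist(),round(r["confidence"],2)) for r in landmark_of(p,q)][:2])
plan([(.6155,-.2252,.185,2.974)],step=.036)
```

```text
23.7167 [0.51007355 0.33123869 0.18863663] [-3.13972122e+00 -2.72745068e-03  2.80372417e+00] 0.17890571906712963 60.64042568206787 [ 0.07179417 -0.54833809 -0.64619479]
wrist []
scene [([0.5054, 0.3326, 0.1801], 0.77), ([0.5111, 0.3302, 0.1766], 0.51)]
side []
to (0.6155, -0.2252, 0.185, 2.974) n 16
[[-1.77, -3.06, 0.03], [-0.0, -0.0, -0.011]]
[[-1.74, -3.08, 0.03], [-0.0, -0.0, -0.011]]
[[-1.7, -3.1, 0.03], [-0.0, -0.0, -0.011]]
[[-1.67, -3.12, 0.03], [-0.0, -0.0, -0.011]]
[[-1.64, -3.14, 0.03], [-0.0, -0.0, -0.011]]
[[-1.6, -3.16, 0.03], [-0.0, -0.0, -0.011]]
[[-1.57, -3.17, 0.03], [-0.0, -0.0, -0.011]]
[[-1.53, -3.19, 0.03], [-0.0, -0.0, -0.011]]
[[-1.5, -3.21, 0.03], [-0.0, -0.0, -0.011]]
[[-1.46, -3.22, 0.03], [-0.0, -0.0, -0.011]]
[[-1.43, -3.24, 0.03], [-0.0, -0.0, -0.011]]
[[-1.39, -3.26, 0.03], [-0.0, -0.0, -0.011]]
[[-1.35, -3.27, 0.03], [-0.0, -0.0, -0.011]]
[[-1.32, -3.29, 0.03], [-0.0, -0.0, -0.011]]
[[-1.28, -3.3, 0.03], [-0.0, -0.0, -0.011]]
[[-1.25, -3.31, 0.03], [-0.0, -0.0, -0.011]]
```

Call:
jog_arm:
  targets:
    - [1,[-1.0,-2.0,0],[0,0,-0.011]]
    - [1,[-1.74,-3.08,0],[0,0,-0.011]]
    - [1,[-1.7,-3.1,0],[0,0,-0.011]]
    - [1,[-1.67,-3.12,0],[0,0,-0.011]]
    - [1,[-1.64,-3.14,0],[0,0,-0.011]]

```text
t: 24.28
tool_pos: [0.5396, 0.1689, 0.1896]
tcp_rot: [-3.141, -0.001, 2.86]
wrist_force: [0.8, -0.7, -1.2]
width: 0.178
grip_force: 60.7
```

Call:
jog_arm:
  targets:
    - [1,[-1.6,-3.16,0],[0,0,-0.011]]
    - [1,[-1.57,-3.17,0],[0,0,-0.011]]
    - [1,[-1.53,-3.19,0],[0,0,-0.011]]
    - [1,[-1.5,-3.21,0],[0,0,-0.011]]
    - [1,[-1.46,-3.22,0],[0,0,-0.011]]

```text
t: 24.7
tool_pos: [0.5726, -0.0053, 0.1897]
tcp_rot: [-3.142, -0.001, 2.914]
wrist_force: [0.6, 0.2, -0.8]
width: 0.177
grip_force: 60.7
```

Call:
jog_arm:
  targets:
    - [1,[-1.43,-3.24,0],[0,0,-0.011]]
    - [1,[-1.39,-3.26,0],[0,0,-0.011]]
    - [1,[-1.35,-3.27,0],[0,0,-0.011]]
    - [1,[-1.32,-3.29,0],[0,0,-0.011]]
    - [1,[-1.28,-3.3,0],[0,0,-0.011]]

```text
t: 25.12
tool_pos: [0.6054, -0.1794, 0.1895]
tcp_rot: [3.141, -0.001, 2.969]
wrist_force: [0.7, 1.5, -0.8]
width: 0.182
grip_force: 60.6
```

Call:
jog_arm:
  targets:
    - [1,[-1.25,-3.3,0],[0,0,-0.006]]
    - [1,[-0.7,-1.1,0],[0,0,0]]
    - [1,[0,0,0],[0,0,0]]
    - [1,[0,0,0],[0,0,0]]

```text
t: 25.45
tool_pos: [0.6169, -0.2249, 0.1888]
tcp_rot: [3.141, -0.002, 2.973]
wrist_force: [0.6, 0.4, -1.0]
width: 0.181
grip_force: 60.6
```

Run:
```python
from h import *
P={n:vision.capture(n) for n in("wrist","scene","side")};s=telemetry.get_state();T=s["tool_pos"];print(s["t"],T,s["tcp_rot"],s["grip_force"])
for n,p in P.items():print(n,[(np.round(r["xyz"],4).tolist(),round(r["confidence"],2)) for r in landmark_of(p,"stamp_foot")][:2])
for n in P:
    p=P[n]
    try:
        z=T[2]-.0109;m=pick(p,"red",(*T[:2],z+.06));print(n,"handle",m.sum(),fit([(p,m)],(*T[:2],-.17),.036,.016,z+.022,z+.08))
    except Exception as e:print(n,e)
plan([(.6155,-.2252,.06,2.974)])
```

```text
25.6 [ 0.61701296 -0.22308044  0.1899125 ] [ 3.14133294e+00 -1.17930514e-03  2.97584972e+00] 60.55185556411743
wrist []
scene [([0.6178, -0.2277, 0.179], 0.97)]
side [([0.6179, -0.2212, 0.1822], 0.93), ([0.6151, -0.2264, 0.1813], 0.41)]
wrist handle 5293 (array([ 0.6186, -0.2252, -0.1987]), np.float64(0.19))
scene handle 395 (array([ 0.6143, -0.2214, -0.3844]), np.float64(0.288))
side handle 372 (array([ 0.6177, -0.2221, -0.4685]), np.float64(0.441))
to (0.6155, -0.2252, 0.06, 2.974) n 4
[[0.03, -0.06, 3.26], [-0.0, -0.0, 0.001]]
[[0.03, -0.06, 3.26], [-0.0, -0.0, 0.001]]
[[0.03, -0.06, 3.26], [-0.0, -0.0, 0.001]]
[[0.03, -0.06, 3.26], [-0.0, -0.0, 0.001]]
```

Call:
jog_arm:
  targets:
    - [1,[0,-0.05,2.5],[0,0,0]]
    - [1,[0,-0.05,3],[0,0,0]]
    - [1,[0,-0.05,3],[0,0,0]]
    - [1,[0,0,2],[0,0,0]]
    - [1,[0,0,1.5],[0,0,0]]

```text
t: 26.17
tool_pos: [0.6159, -0.2245, 0.0677]
tcp_rot: [3.141, -0.003, 2.976]
wrist_force: [0.8, 0.4, 0.1]
width: 0.174
grip_force: 60.6
```

Call:
jog_arm:
  targets:
    - [1,[0,0,0],[0,0,0]]
    - [1,[0,0,0],[0,0,0]]
    - [1,[0,0,0],[0,0,0]]
    - [1,[0,0,0],[0,0,0]]
    - [1,[0,0,0],[0,0,0]]

```text
t: 26.58
tool_pos: [0.6175, -0.226, 0.0712]
tcp_rot: [-3.141, 0.001, 2.975]
wrist_force: [0.2, 0.1, -0.2]
width: 0.179
grip_force: 60.6
```

Run:
```python
from h import *
P={n:vision.capture(n) for n in("wrist","scene","side")};s=telemetry.get_state();T=s["tool_pos"];print(s["t"],T,s["tcp_rot"],s["grip_force"])
for n,p in P.items():
    for q in("stamp_foot","tile_blue_top"):print(n,q,[(np.round(r["xyz"],4).tolist(),round(r["confidence"],2)) for r in landmark_of(p,q)][:2])
plan([(.6165,-.2252,.042,2.974)])
```

```text
26.7333 [ 0.61708191 -0.22590268  0.07046127] [-3.14123894e+00  1.80582499e-05  2.97478381e+00] 60.64837574958801
wrist stamp_foot []
wrist tile_blue_top []
scene stamp_foot [([0.6153, -0.2304, 0.061], 0.97), ([0.618, -0.2236, 0.0195], 0.73)]
scene tile_blue_top [([0.6169, -0.2246, 0.02], 0.71), ([0.5495, -0.2166, 0.0084], 0.27)]
side stamp_foot [([0.6153, -0.2251, 0.0611], 0.93)]
side tile_blue_top [([0.6135, -0.2262, 0.0188], 0.84)]
to (0.6165, -0.2252, 0.042, 2.974) n 1
[[0.04, 0.05, 2.77], [0.0, -0.001, 0.001]]
```

Call:
jog_arm:
  targets:
    - [1,[0.04,0.05,1.0],[0,0,0]]
    - [1,[0,0,0.8],[0,0,0]]
    - [1,[0,0,0.6],[0,0,0]]
    - [1,[0,0,0.2],[0,0,0]]
    - [1,[0,0,0],[0,0,0]]

```text
t: 27.45
tool_pos: [0.6159, -0.2249, 0.0426]
tcp_rot: [3.141, -0.003, 2.975]
wrist_force: [0.2, -0.7, -0.7]
width: 0.177
grip_force: 60.6
```

Call:
jog_arm:
  targets:
    - [1,[0,0,0],[0,0,0]]
    - [1,[0,0,0],[0,0,0]]
    - [1,[0,0,0],[0,0,0]]
    - [1,[0,0,0],[0,0,0]]
    - [1,[0,0,0],[0,0,0]]

```text
t: 27.87
tool_pos: [0.6166, -0.2252, 0.044]
tcp_rot: [-3.141, -0.001, 2.975]
wrist_force: [0.0, -0.1, -1.1]
width: 0.178
grip_force: 60.6
```

Run:
```python
from h import *
for k in range(3):
  for n in("scene","side"):
    p=vision.capture(n);s=telemetry.get_state();T=s["tool_pos"];print(s["t"],T.round(4),np.round(s["tcp_rot"],4))
    for q in("stamp_foot","tile_blue_top"):print(n,q,[(np.round(r["xyz"],4).tolist(),round(r["confidence"],2)) for r in landmark_of(p,q)][:2])
# stamp-base and tile edges along the side view's vertical through the centre
p=vision.capture("side")
for z in(.02,.03,.052):print(z,proj(p,np.array([[.6165,-.2252,z]]))[0].round(1))
for z in(.02,.03):print(z,proj(p,box(.6165,-.2252,-.168,.05,.034,z,z)).round(1)[::2].tolist())
c=p["color"];u=proj(p,np.array([[.6165,-.2252,.03]]))[0].round().astype(int)
for x in(u[0]-6,u[0],u[0]+6):print(x,[tuple(int(v) for v in c[y,x]) for y in range(u[1]-8,u[1]+18)])
```

```text
27.9167 [ 0.6166 -0.2252  0.044 ] [-3.1415e+00 -7.0000e-04  2.9748e+00]
scene stamp_foot [([0.6152, -0.2264, 0.0353], 0.6)]
scene tile_blue_top [([0.6145, -0.2256, 0.019], 0.67)]
28.0667 [ 0.6165 -0.2252  0.0438] [-3.1416e+00 -9.0000e-04  2.9748e+00]
side stamp_foot [([0.6163, -0.2249, 0.0371], 0.85)]
side tile_blue_top [([0.6174, -0.2263, 0.0231], 0.59)]
28.2167 [ 0.6165 -0.2252  0.0438] [-3.1415e+00 -1.0000e-03  2.9748e+00]
scene stamp_foot [([0.6178, -0.2272, 0.0331], 0.61)]
scene tile_blue_top [([0.6169, -0.2232, 0.0218], 0.51)]
28.3667 [ 0.6165 -0.2251  0.0437] [ 3.1415e+00 -1.0000e-03  2.9748e+00]
side stamp_foot [([0.618, -0.224, 0.0381], 0.63)]
side tile_blue_top [([0.6146, -0.2277, 0.0201], 0.62)]
28.5167 [ 0.6165 -0.2252  0.0438] [-3.1416e+00 -1.0000e-03  2.9748e+00]
scene stamp_foot [([0.6146, -0.2258, 0.0382], 0.86)]
scene tile_blue_top [([0.6175, -0.225, 0.0189], 0.48)]
28.6667 [ 0.6165 -0.2252  0.0438] [-3.1416e+00 -1.0000e-03  2.9748e+00]
side stamp_foot [([0.6168, -0.2237, 0.0365], 0.82)]
side tile_blue_top [([0.6154, -0.2297, 0.0185], 0.73)]
0.02 [307.4 158.5]
0.03 [
[... 676 characters left out ...]
38, 94), (174, 138, 92), (180, 143, 96), (181, 143, 96), (181, 143, 96), (173, 125, 89), (150, 76, 71), (123, 42, 101), (69, 45, 151), (0, 45, 184), (1, 57, 202), (0, 55, 205), (0, 60, 219), (0, 61, 228), (0, 59, 221), (0, 57, 214), (13, 61, 213), (45, 77, 209), (94, 110, 202), (120, 135, 200), (137, 146, 204)]
313 [(132, 98, 67), (166, 132, 90), (169, 135, 94), (153, 123, 83), (123, 98, 68), (101, 83, 57), (98, 81, 56), (99, 80, 55), (100, 80, 55), (101, 81, 55), (103, 81, 57), (106, 70, 50), (104, 45, 52), (80, 29, 79), (40, 30, 112), (12, 36, 144), (0, 47, 184), (3, 56, 201), (0, 51, 195), (0, 48, 176), (0, 41, 149), (5, 41, 136), (1, 31, 132), (15, 43, 135), (43, 64, 152), (70, 91, 180)]
```

The side-view edges give a gap of about 14 mm, with centring and yaw consistent. I'll lower 3.5 mm.

Call:
jog_arm:
  targets:
    - [1,[0,0,0.2],[0,0,0]]
    - [1,[0,0,0.15],[0,0,0]]
    - [1,[0,0,0],[0,0,0]]
    - [1,[0,0,0],[0,0,0]]
    - [1,[0,0,0],[0,0,0]]

```text
t: 29.23
tool_pos: [0.6165, -0.2252, 0.0402]
tcp_rot: [3.142, -0.001, 2.975]
wrist_force: [-0.1, -0.0, -0.8]
width: 0.175
grip_force: 60.6
```

Call:
jog_arm:
  targets:
    - [1,[0,0,0],[0,0,0]]
    - [1,[0,0,0],[0,0,0]]
    - [1,[0,0,0],[0,0,0]]
    - [1,[0,0,0],[0,0,0]]
    - [1,[0,0,0],[0,0,0]]

```text
t: 29.65
tool_pos: [0.6165, -0.2252, 0.0403]
tcp_rot: [3.142, -0.001, 2.975]
wrist_force: [-0.2, -0.9, -2.1]
width: 0.177
grip_force: 60.6
```

Run:
```python
from h import *
p=vision.capture("side");s=telemetry.get_state();print(s["t"],s["tool_pos"].round(4),np.round(s["tcp_rot"],4),s["grip_force"])
c=p["color"].astype(int)
# horizontal extents: stamp base (wood: r>g>b, r-b>30) vs tile (blue)
for y in range(144,176,2):
    b=np.nonzero(c[y,270:345,2]-c[y,270:345,0]>45)[0]+270; w=np.nonzero((c[y,270:345,0]-c[y,270:345,2]>30))[0]+270
    print(y,"blue",(b.min(),b.max()) if len(b) else 0,"wood",(w.min(),w.max()) if len(w) else 0)
print([tuple(c[y,312]) for y in range(156,170)])
for z in(.006,.02,.03,.052):print(z,proj(p,box(.6165,-.2252,-.168,.05,.034,z,z)).round(1)[::2].tolist())
q=vision.capture("scene")
for n,w in(("mug",q),("jar",q),("tile_mid",q),("tile_plain",q)):print(n,[np.round(r["xyz"],3).tolist() for r in landmark_of(w,n)][:3])
```

```text
29.7 [ 0.6165 -0.2252  0.0403] [-3.1416e+00 -1.0000e-03  2.9748e+00] 60.64828276634216
144 blue 0 wood (np.int64(270), np.int64(344))
146 blue 0 wood (np.int64(270), np.int64(344))
148 blue 0 wood (np.int64(270), np.int64(344))
150 blue 0 wood (np.int64(270), np.int64(344))
152 blue 0 wood (np.int64(270), np.int64(344))
154 blue 0 wood (np.int64(270), np.int64(344))
156 blue 0 wood (np.int64(270), np.int64(344))
158 blue (np.int64(294), np.int64(301)) wood (np.int64(270), np.int64(315))
160 blue (np.int64(293), np.int64(321)) wood (np.int64(270), np.int64(312))
162 blue (np.int64(293), np.int64(321)) wood (np.int64(270), np.int64(279))
164 blue (np.int64(291), np.int64(324)) wood (np.int64(270), np.int64(333))
166 blue (np.int64(293), np.int64(322)) wood (np.int64(270), np.int64(338))
168 blue (np.int64(298), np.int64(319)) wood (np.int64(270), np.int64(343))
170 blue (np.int64(303), np.int64(316)) wood (np.int64(270), np.int64(344))
172 blue (np.int64(309), np.int64(314)) wood (np.int64(270), np.int64(344))
174 blue 0 wood (np.int64(270), np.int64(344))
[(np.int64(137), np.int64(109
[... 331 characters left out ...]
), (np.int64(0), np.int64(54), np.int64(205)), (np.int64(0), np.int64(54), np.int64(204)), (np.int64(0), np.int64(55), np.int64(203)), (np.int64(0), np.int64(47), np.int64(190)), (np.int64(0), np.int64(48), np.int64(185)), (np.int64(21), np.int64(56), np.int64(184))]
0.006 [[322.3, 164.6], [312.3, 171.6], [303.0, 157.6], [292.9, 164.4]]
0.02 [[322.2, 158.6], [312.2, 165.6], [302.7, 151.7], [292.6, 158.4]]
0.03 [[322.1, 154.3], [312.1, 161.3], [302.6, 147.4], [292.4, 154.1]]
0.052 [[322.0, 144.6], [311.8, 151.5], [302.2, 137.9], [291.9, 144.5]]
mug [[0.631, 0.018, 0.002]]
jar [[0.468, 0.008, 0.006]]
tile_mid []
tile_plain [[0.283, 0.239, 0.002], [0.617, -0.224, 0.018], [0.358, 0.029, -0.001]]
```

The stamp's lower corner is at row 161, against 161.3 predicted for a 10 mm gap. The arm is still, and the mug and jar have not moved. I'm handing the job in.

```bash
python3 -c "
from rig import ticket
print(ticket.finish_job())"
```

```text
the job is handed in; nothing more can be done
None
```

The job is handed in: the blue and green tiles lie square in their outlines to within about 2 mm, and the stamp is held level about 10 mm above the blue tile, centred and square with it; the mug and jar did not move.

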